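# Sort the stamping punches into their leaning tubs

### The arm

A 7-joint arm with a two-finger parallel gripper is mounted at the origin on the work surface. World frame = base frame: x ahead of the robot, y to its left, z up, the work surface at z = 0. Lengths are in m, angles in rad, forces in N, time in s.
With the tool pointing down it reaches from about 0.4 to 0.85 m from the base axis. Payload 4.5 kg.
Tool frame: the origin (TCP) lies midway between the tips of the shut fingers; the grasp point (between the pads) lies 19 mm behind it; z points along the fingers, y is the line along which they close (so a half turn about z gives the same grasp; the last joint's range is limited). The gripper opens to 88 mm and grips with 3 to 60 N. Pads are 18 mm wide; open, the fingers measure 123 mm over their backs; the gripper's body (75 mm by 187 mm) begins 45 mm behind the grasp point.
Start: joints at [1.376, 0.689, -0.195, 1.565, 0.157, 0.902, -0.215], TCP at [0.142, -0.609, 0.239] pointing down, gripper open.
Joint ranges: [-3.01, 3.01], [-0.46, 2.08], [-1.47, 1.51], [0.13, 2.56], [-1, 4.14], [0.04, 2.09], [-2.66, 2.66]. Speed limits (rad/s): [2.57, 2.57, 3.14, 3.14, 3.14, 3.14, 3.14].

### API

Orientations are given as a unit quaternion [x, y, z, w].
In Python, from plant import sensors, eyes, finish_job gives the robot as it stands.
- The arm moves only by the tool send_rows, never from a script. Its argument "rows" is text: rows parted by semicolons, each of 4 numbers parted by spaces: the shift along the tool's x, y, z normalised to -1 to 1, where 1 is 30 cm, then the turn about the tool's z normalised to -1 to 1, where 1 is 2 pi rad. A call has 1 to 10 rows; each row is the pose to reach, as a shift and turn from the pose commanded when the call began, along the tool's axes at that moment, turning the shorter way round; what a row does not reach only later rows make up. A row lasts 1/12 s, in which the tool goes at most 41.7 mm and 7.16 degrees, less where a joint would pass 70% of its speed; a pose out of reach is approached as far as the arm can. A call with a number of a shift or a turn outside -1 to 1 is refused whole. A call with a gripper value outside its range is refused whole. "jaw" is the closure, from -1 (fully open) to 1 (shut), set as the call begins (left out, the last holds). The fingers move at their own pace and stop on an object; "force" is the grip in N (left out, the last holds). Time passes only in rows, so rows that repeat a pose let the fingers close. It gives the time, the measured TCP pose, the force, the opening and the grip force at its end, in the units of the state.
- sensors.get_state(): the state, without advancing time (a new reading comes with each control period).
- eyes.snapshot(name): name is "side" or "top"; returns (picture, depth): 480x640x3 uint8, red, green, blue; 480x640 float32, m along the optical axis (not along the pixel's ray), 0 where there is no reading.
- eyes.calibration(name): a dict with "fov_y" (degrees; the focal length in pixels is half the picture's height over the tangent of half this angle, whatever the lens; pixels are square), "cx", "cy" (the principal point, pixels), "dist_coeffs" ([k1, k2, p1, p2, k3] as OpenCV has them; the pictures are not rectified), "world_from_camera" (4x4, takes a point from camera to world coordinates). Camera axes: x right, y down, z forward; pixel columns grow to the right and rows downward; lengths in m; the calibration is good to about 2 mm. A picture is of the moment at which its call begins. calibration takes no time and is no camera call.
- finish_job(): hands the job in; it is judged then, once.
The state is a dict: "clock": time; "q": joint angles; "qd": joint speeds; "joint_torque": joint torques, N m; "tool_pos": TCP position; "eef_rot": TCP orientation; "contact_force": force on the tool from outside, world axes, zero at the start; "moment": the same for the moment, N m; "opening": opening from 0.0 (shut) to 1.0 (fully open); "finger_force": force on a finger pad.
Only numpy, scipy, OpenCV 4.12 (cv2) and the standard library are available. Lean on these libraries where they do the work, as an engineer would, in place of code of your own. Each camera call takes 0.05 s, during which the arm holds its last target. There are 200 camera calls.

### The job

Clear the wooden rack: put both square-shanked punches into the wide rectangular tub and the round punch into the round tub, foot first. The depth of the tubs' floors is not known, so lower each punch gently until you feel it stand on the floor before letting go, never dropping or ramming it, and leave everything else on the bench where it is.

Things in the scene. Friction and masses are not known exactly. Their poses are not given: they have to be found in the camera images.
- square_punch_a: Square-shanked steel punch, 18 x 18 mm, 160 mm long (last 12 mm of the foot 12 mm square); x, y normal to its flats. Origin: centre of the foot (lower end), z from foot to head. Starts in a rack socket leaning 30 deg, head away from the robot, 70 mm out of the block. Bare steel, 0.25-0.47 kg.
- square_punch_b: Square-shanked steel punch, 18 x 18 mm, 160 mm long (last 12 mm of the foot 12 mm square); x, y normal to its flats. Same as square_punch_a. Origin: centre of the foot (lower end), z from foot to head. Starts in a rack socket leaning 30 deg, head away from the robot, 70 mm out of the block. Bare steel, 0.25-0.47 kg.
- round_punch: Round steel punch, diameter 18 mm, 160 mm long, the 35 mm next to the foot tapering to a 10 mm blunt point. Origin: centre of the foot (lower end), z from foot to head. Starts in a rack socket leaning 30 deg, head away from the robot, 70 mm out of the block. Bare steel, 0.25-0.47 kg.
- square_tub: Rectangular aluminium tub: inside 40 (x) by 130 mm (y), walls 4, 125 long. Fixed, leans 30 deg, mouth up and away from the robot. Origin: mouth centre, 127 mm up; z out of the mouth along the axis, y level, +x side = lower wall, where things come to lie. Its floor is a black rubber pad (gives up to 5 mm) set anew each time somewhere from 75 to 115 mm below the mouth (along the axis), not reported.
- round_tub: Round aluminium tub: inside diameter 44 mm, wall 4, 125 long. Fixed, leans 30 deg, mouth up and away from the robot. Origin: mouth centre, 127 mm up; z out of the mouth along the axis, y level, +x side = lower wall, where things come to lie. Its floor is a black rubber pad (gives up to 5 mm) set anew each time somewhere from 75 to 115 mm below the mouth (along the axis), not reported.
- rack: Fixed wooden rack: block 200 mm wide (y), leaning 30 deg, with three sockets 26 mm square, 90 mm deep, 65 mm apart along y, mouths up and away from the robot (+x). Origin: on the bench below the middle mouth (96 mm up), z up. Punch heads are at about x = +39 mm, 155 mm up; which punch stands in which socket varies.
- light_bar (a point): Middle of the underside of the rack's light bar (30 mm in x, 230 mm in y, 22 mm high), 226 mm above the bench, on a post at each end (108 mm either side). It is fixed over the punches just on the robot's side of their heads and leaves no room for a gripper's body straight above them; they come out along their own axis.
- hammer: Hammer with a wooden handle, 260 mm long, lying. Leave alone.
- bench_block: Flat steel block 80 x 80 x 22 mm, origin under its centre. Leave alone.
- screwdriver: Screwdriver 190 mm long, lying. Leave alone.
- jar: Amber glass jar, diameter 64, height 75 mm. Leave alone.
- tin_cup: Steel cup, diameter 76, height 70 mm. Leave alone.
- brush: Wooden brush 200 mm long, lying at the back. Leave alone.
- wrench: Steel wrench 180 mm long, lying at the back. Leave alone.

How it is judged:
By the outcome, as a careful person would: the job done as asked, in the order asked, and still so for the second after the job is handed in, with the robot touching nothing.
It also fails if it takes over 72 s, if anything falls off the work surface, if the arm or the gripper's body presses on something with over 40 N, if the wrist force passes 120 N, or if a joint passes its speed limit or range.

## Working session

There is one attempt and no reset: what is moved stays moved. The work goes in short steps, Python scripts to look and compute and a tool call to move; the robot and the scene stay as the last step left them, time stands still between calls to the robot, and variables do not carry over. Pictures are saved under pics/ and viewed, at most 10 in all, crops included, and the job is handed in when it is done.

Besides the shell and the picture viewer there is one more tool, called after "Call:" in YAML: its name, and indented under it one key for each argument. send_rows: Moves the arm, as the interface text tells. Scaled input: -1 to 1 covers 30 cm each way for a shift and 2 pi rad each way for a turn. Its arguments: {"type":"object","properties":{"rows":{"type":"string"},"jaw":{"type":"number"},"force":{"type":"number"}},"required":["rows"]}

```bash
ls; mkdir -p pics
python3 - <<'E'
from plant import sensors, eyes
import cv2,numpy as np
print(sensors.get_state())
for n in("side","top"):
    c=eyes.calibration(n);print(n,c)
    p,d=eyes.snapshot(n);cv2.imwrite(f"pics/{n}0.png",p[:,:,::-1]);np.save(f"pics/{n}0.npy",d)
E
```

```text
pics
{'clock': 0.0, 'q': array([ 1.37577133,  0.68996464, -0.19452805,  1.56630187,  0.15728675,
        0.90250749, -0.21507961]), 'qd': array([-0.000554  ,  0.00191192,  0.00045051, -0.0009818 , -0.00163879,
        0.00142833,  0.00038691]), 'joint_torque': array([ 4.64973364e-04, -5.27564907e+01, -1.26698021e+00, -1.53432852e+01,
       -5.27326623e-02,  6.37476085e-03,  1.97427312e-04]), 'tool_pos': array([ 0.1415943 , -0.60811968,  0.23793369]), 'eef_rot': array([ 9.93455791e-01,  1.14213789e-01, -1.57882814e-04, -8.81265397e-04]), 'contact_force': array([-0.44294599,  0.20498501,  0.21755262]), 'moment': array([ 0.00094287, -0.04180701,  0.03655103]), 'finger_force': 0.0, 'opening': 0.9974083015589839}
side {'fov_y': 54.579367601237486, 'cx': 324.80860915787696, 'cy': 243.4090380609761, 'dist_coeffs': array([0.01018964, 0.        , 0.        , 0.        , 0.        ]), 'world_from_camera': array([[ 0.91222363, -0.22241044,  0.34406634,  0.1513938 ],
       [-0.40968649, -0.49061652,  0.76905943, -0.94023816],
       [-0.00224221, -0.84251352, -0.53867054,  0.80991928],
       [ 0.        ,  0.        ,  0.        ,  1.        ]])}
top {'fov_y': 48.47567617488369, 'cx': 307.2949492478746, 'cy': 232.35068784214195, 'dist_coeffs': array([-0.12974397,  0.        ,  0.        ,  0.        ,  0.        ]), 'world_from_camera': array([[ 0.02746379, -0.99618384,  0.08284618,  0.45780331],
       [-0.99957375, -0.02818895, -0.00759594,  0.00765006],
       [ 0.0099023 , -0.08260225, -0.9965334 ,  1.69848377],
       [ 0.        ,  0.        ,  0.        ,  1.        ]])}
```

View pics/side0.png

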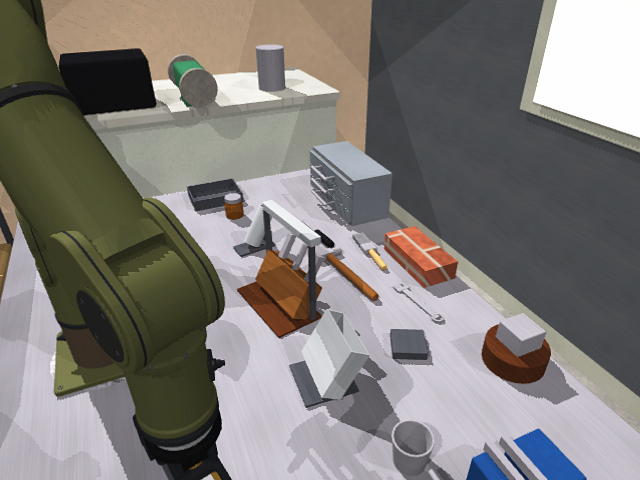

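View pics/top0.png

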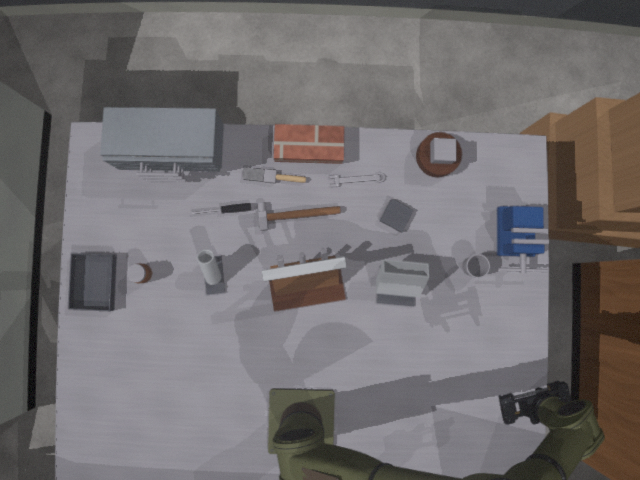

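```bash
cat > h.py <<'E'
import cv2,numpy as np
from plant import sensors,eyes
def K(n):
    c=eyes.calibration(n);f=240/np.tan(np.radians(c["fov_y"])/2)
    return np.array([[f,0,c["cx"]],[0,f,c["cy"]],[0,0,1]]),np.array(c["dist_coeffs"]),np.array(c["world_from_camera"])
def cloud(n,d):
    k,dc,T=K(n);v,u=np.mgrid[0:480,0:640]
    p=cv2.undistortPoints(np.stack([u,v],-1).reshape(-1,1,2).astype(float),k,dc).reshape(480,640,2)
    P=np.dstack([p*d[...,None],d]);return P@T[:3,:3].T+T[:3,3]
def proj(n,X):
    k,dc,T=K(n);R=T[:3,:3].T;X=np.atleast_2d(X).astype(float)
    return cv2.projectPoints(X,cv2.Rodrigues(R)[0],-R@T[:3,3],k,dc)[0].reshape(-1,2)
E
python3 - <<'E'
from h import *
for n in("side","top"):
    d=np.load(f"pics/{n}0.npy");W=cloud(n,d);ok=d>0
    x,y,z=W[...,0],W[...,1],W[...,2]
    reg=ok&(x>.35)&(x<.65)&(y>-.12)&(y<.18)
    m=reg&(z>.242)&(z<.265)
    q=W[m];print(n,"bar",m.sum(),q.mean(0) if len(q) else 0)
    if len(q)>5:
        r=cv2.minAreaRect(q[:,:2].astype(np.float32)*1000);print(r)
    m=ok&(z<.006)&(z>-.006)&(x>.3)&(x<.8)&(abs(y)<.5);print("bench",np.median(W[m][:,2]))
    for nm,(y0,y1) in dict(sq=(-.35,-.13),rd=(.15,.35)).items():
        m=ok&(x>.35)&(x<.65)&(y>y0)&(y<y1)&(z>.06)&(z<.2)
        q=W[m];print(nm,len(q),q.min(0),q.max(0))
        q=q[q[:,2]>q[:,2].max()-.02];print(cv2.minAreaRect(q[:,:2].astype(np.float32)*1000),q[:,2].max())
p=cv2.imread("pics/side0.png")[190:410,225:385];cv2.imwrite("pics/c1.png",cv2.resize(p,None,fx=2.7,fy=2.7,interpolation=cv2.INTER_CUBIC))
a=cv2.imread("pics/top0.png")[235:315,190:440];cv2.imwrite("pics/c2.png",cv2.resize(a,None,fx=3.2,fy=3.2,interpolation=cv2.INTER_CUBIC))
E
```

```text
side bar 649 [ 0.4775493  -0.00653976  0.24726805]
((477.9078369140625, 4.460060119628906), (33.06751251220703, 233.9564971923828), 10.974133491516113)
bench 0.0004571139446437056
sq 2131 [ 0.41825953 -0.34986251  0.0600189 ] [ 0.51336251 -0.21993616  0.14235677]
((476.95166015625, -287.4854431152344), (126.97767639160156, 38.842594146728516), 84.71044158935547) 0.14235676807400655
rd 300 [0.43968481 0.26265681 0.06060617] [0.51414033 0.31625339 0.14038436]
((483.9667053222656, 296.7010803222656), (43.15247344970703, 15.303923606872559), 77.69737243652344) 0.14038436349651817
top bar 912 [0.47904345 0.00300294 0.24915717]
((479.3319396972656, 2.8665313720703125), (29.880104064941406, 229.4585418701172), 11.0396089553833)
bench 0.0009342600683559521
sq 1202 [ 0.41882048 -0.34980165  0.06006959] [ 0.51375844 -0.22433158  0.14980597]
((467.9991455078125, -287.1728820800781), (123.11453247070312, 27.404977798461914), 76.77189636230469) 0.14980597240133786
rd 483 [0.43899695 0.26585345 0.06017072] [0.52814895 0.32377695 0.14426333]
((494.18731689453125, 295.6597900390625), (45.860313415527344, 52.25312042236328), 5.505462169647217) 0.14426332850162105
```

View pics/c1.png

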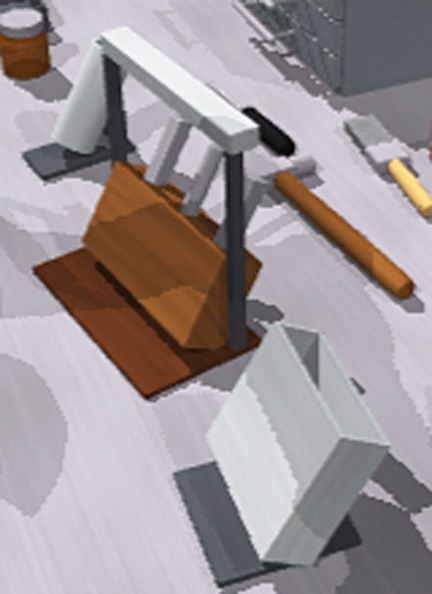

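View pics/c2.png

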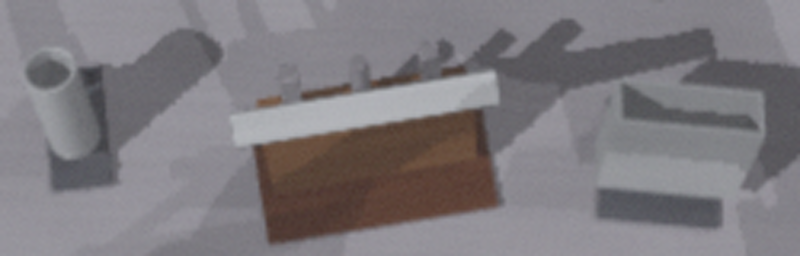

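Run:
```python
from h import *
a=np.radians(11);R=np.array([[np.cos(a),np.sin(a)],[-np.sin(a),np.cos(a)]])
c0=np.array([.479,.0037])
for n in("side","top"):
    d=np.load(f"pics/{n}0.npy");W=cloud(n,d)
    L=(W[...,:2]-c0)@R.T;z=W[...,2];lx,ly=L[...,0],L[...,1]
    m=(z>.242)&(abs(lx)<.03)&(abs(ly)<.13)
    print(n,"bar x",np.percentile(lx[m],[2,50,98]),"y",np.percentile(ly[m],[0.5,99.5]))
    # bar centre vs y (yaw check)
    f=np.polyfit(ly[m],lx[m],1);print("yaw resid",np.degrees(f[0]))
    m=(d>0)&(lx>.0)&(lx<.06)&(abs(ly)<.09)&(z>.105)&(z<.2)
    for lo,hi in((-.095,-.033),(-.033,.033),(.033,.095)):
        k=m&(ly>lo)&(ly<hi);
        print(lo,k.sum(),"x",np.percentile(lx[k],[0,10,90,100]).round(4),"y",np.percentile(ly[k],[0,10,50,90,100]).round(4),"z",z[k].max().round(4))
        kk=k&(z>z[k].max()-.012);print("   top x",lx[kk].mean().round(4),lx[kk].max().round(4),"y",ly[kk].mean().round(4),kk.sum())
    # rack block: low point / mouth line
    m=(d>0)&(lx>-.1)&(lx<.05)&(abs(ly)<.1)&(z>.03)&(z<.1)
    k=m&(z>.085);print("block top", k.sum(), lx[k].mean() if k.any() else 0, z[m].max())
```

```text
side bar x [-0.01628402 -0.00393407  0.01257269] y [-0.11432973  0.1137259 ]
yaw resid 0.01150483462588583
-0.095 124 x [0.0035 0.0231 0.0434 0.0496] y [-0.076  -0.0739 -0.0714 -0.0588 -0.0548] z 0.1591
   top x 0.0377 0.0496 y -0.0674 47
-0.033 156 x [0.0037 0.0108 0.0384 0.0472] y [-0.0101 -0.008  -0.0036  0.003   0.0095] z 0.1585
   top x 0.0373 0.0472 y -0.0016 37
0.033 203 x [0.0034 0.0113 0.0394 0.0483] y [0.0522 0.0562 0.0596 0.0714 0.0792] z 0.1611
   top x 0.0371 0.0483 y 0.0637 37
block top 502 -0.012995656715594925 0.0999815900640032
top bar x [-0.02005354 -0.02005354  0.01345379] y [-0.11288321  0.11085737]
yaw resid -1.285459646125193
-0.095 77 x [0.0182 0.0216 0.0476 0.0512] y [-0.0748 -0.0735 -0.0656 -0.0582 -0.057 ] z 0.1652
   top x 0.0405 0.0512 y -0.0661 34
-0.033 71 x [0.0179 0.0213 0.0472 0.0511] y [-0.01   -0.0079 -0.0008  0.0059  0.0078] z 0.1631
   top x 0.0407 0.0504 y -0.0008 32
0.033 77 x [0.0179 0.0215 0.0487 0.0518] y [0.0548 0.0561 0.0634 0.0709 0.0728] z 0.1629
   top x 0.0409 0.0518 y 0.0636 44
block top 289 -0.009470335103659808 0.0998634057287211
```

Call:
send_rows:
  rows: "0 0 -0.3 0;0 0 -0.6 0;0 0 -0.8 0"

```text
clock: 0.35
tool_pos: [0.1415, -0.6079, 0.3643]
eef_rot: [0.993, 0.114, -0.0, -0.001]
contact_force: [1.0, -1.5, 0.6]
opening: 1.002
finger_force: 0.0
```

Call:
send_rows:
  rows: "0 -0.3 -0.2 0;0 -0.6 -0.2 0;0 -0.8 -0.2 0;0 -0.9 -0.2 0;0 -1 -0.2 0;0 -1 -0.2 0;0 -1 -0.2 0"

```text
clock: 0.93
tool_pos: [0.0772, -0.3318, 0.4215]
eef_rot: [0.993, 0.114, -0.0, -0.0]
contact_force: [0.1, 0.4, 1.3]
opening: 1.0
finger_force: 0.0
```

Run:
```python
from h import *
s=sensors.get_state();print(s['q'].round(3),s['tool_pos'],s['eef_rot'])
```

```text
[ 1.443  0.068 -0.256  1.991  0.019  1.086 -0.163] [ 0.07720429 -0.33183423  0.42154757] [ 9.93465542e-01  1.14131540e-01 -1.56854066e-04 -4.28679671e-04]
```

Call:
send_rows:
  rows: "0 -0.15 0 0;0 -0.3 0 0;0 -0.45 0 0;0 -0.6 0 0;0 -0.6 0 0;0 -0.6 0 0"

```text
clock: 1.43
tool_pos: [0.0359, -0.1556, 0.4213]
eef_rot: [0.993, 0.114, -0.001, 0.0]
contact_force: [-0.1, 0.3, -0.0]
opening: 0.998
finger_force: 0.0
```

Run:
```python
from h import *
s=sensors.get_state();print(s['q'].round(3),s['tool_pos'],s['eef_rot'])
```

```text
[ 1.457 -0.279 -0.243  2.27  -0.072  1.143 -0.091] [ 0.03589322 -0.15557022  0.42125418] [ 9.93491341e-01  1.13906019e-01 -6.01155838e-04  1.10121614e-04]
```

Call:
send_rows:
  rows: "0.15 -0.05 0 0;0.3 -0.1 0 0;0.45 -0.2 0 0;0.6 -0.25 0 0;0.75 -0.3 0 0;0.9 -0.36 0 0;1 -0.42 0 0;1 -0.49 0 0;1 -0.49 0 0"

```text
clock: 2.18
tool_pos: [0.2997, 0.0511, 0.4243]
eef_rot: [0.994, 0.112, 0.005, -0.002]
contact_force: [-0.0, -1.4, 1.1]
opening: 0.999
finger_force: 0.0
```

Call:
send_rows:
  rows: "0.1 0 0.1 0;0.2 0 0.2 0;0.2 0 0.35 0;0.2 0 0.5 0;0.2 0 0.6 0;0.2 0 0.7 0;0.2 0 0.74 0;0.2 0 0.74 0"

```text
clock: 2.85
tool_pos: [0.2548, 0.0478, 0.3408]
eef_rot: [0.993, 0.115, 0.011, -0.001]
contact_force: [-0.2, 0.0, 0.2]
opening: 1.001
finger_force: 0.0
```

Run:
```python
from h import *
s=sensors.get_state();print(s['q'].round(3),s['tool_pos'],s['eef_rot'])
```

```text
[ 1.788 -0.455 -1.473  2.311 -0.584  0.944 -0.655] [0.25478847 0.04776078 0.34077176] [ 9.93329581e-01  1.14754453e-01  1.12660367e-02 -9.13935009e-04]
```

Call:
send_rows:
  rows: "-0.1 0.1 -0.3 0;-0.2 0.25 -0.4 0;-0.3 0.4 -0.5 0;-0.4 0.55 -0.5 0;-0.5 0.7 -0.5 0;-0.6 0.85 -0.5 0;-0.7 1 -0.5 0;-0.8 1 -0.5 0;-0.8 1 -0.5 0;-0.8 1 -0.5 0"

```text
clock: 3.68
tool_pos: [0.0967, -0.2833, 0.4836]
eef_rot: [0.993, 0.114, 0.011, -0.001]
contact_force: [1.5, -0.3, 0.4]
opening: 0.998
finger_force: 0.0
```

Run:
```python
from h import *
s=sensors.get_state();print(s['q'].round(3),s['tool_pos'],s['eef_rot'])
```

```text
[ 1.663 -0.049 -0.507  1.91  -0.048  1.27  -0.171] [ 0.09673458 -0.28333588  0.48364292] [ 9.93372333e-01  1.14373518e-01  1.13710365e-02 -8.97631029e-04]
```

Call:
send_rows:
  rows: "0.1 0.1 0 0;0.2 0.2 0 0;0.3 0.3 0 0;0.4 0.4 0 0;0.5 0.5 0 0;0.55 0.6 0 0"

```text
clock: 4.18
tool_pos: [0.3037, -0.4189, 0.4872]
eef_rot: [0.993, 0.116, 0.013, -0.001]
contact_force: [-0.2, -0.0, 0.2]
opening: 1.002
finger_force: 0.0
```

Call:
send_rows:
  rows: "0.1 -0.1 0 0;0.2 -0.2 0 0;0.3 -0.3 0 0;0.4 -0.4 0 0;0.5 -0.5 0 0;0.6 -0.6 0 0;0.7 -0.7 0 0;0.8 -0.8 0 0;0.9 -0.9 0 0;0.9 -0.9 0 0"

```text
clock: 5.02
tool_pos: [0.5041, -0.0862, 0.4938]
eef_rot: [0.993, 0.12, 0.013, -0.003]
contact_force: [0.4, 0.8, 0.7]
opening: 1.003
finger_force: 0.0
```

Run:
```python
from h import *
s=sensors.get_state();print(s['q'].round(3),s['tool_pos'],s['eef_rot'])
```

```text
[ 0.591  0.364 -0.778  1.447  0.25   1.408 -1.518] [ 0.50406247 -0.08622318  0.49375431] [ 0.99265786  0.12019243  0.01314571 -0.00336791]
```

Call:
send_rows:
  rows: "-0.05 -0.12 0.05 0;-0.1 -0.24 0.1 0;-0.2 -0.36 0.15 0;-0.3 -0.48 0.2 0;-0.35 -0.6 0.3 0;-0.35 -0.6 0.4 0"

```text
clock: 5.52
tool_pos: [0.361, 0.0593, 0.3764]
eef_rot: [0.993, 0.116, 0.015, -0.001]
contact_force: [1.7, -0.8, -1.1]
opening: 1.001
finger_force: 0.0
```

Call:
send_rows:
  rows: "-0.03 0 0.1 0;-0.06 0 0.2 0;-0.1 0 0.3 0;-0.1 0 0.4 0;-0.1 0 0.5 0;-0.1 0 0.5 0"

```text
clock: 6.02
tool_pos: [0.3336, 0.0498, 0.221]
eef_rot: [0.993, 0.116, 0.007, -0.001]
contact_force: [-0.8, -0.5, -0.0]
opening: 1.0
finger_force: 0.0
```

Run:
```python
from h import *
s=sensors.get_state();print(s['q'].round(3),s['tool_pos'],s['eef_rot'])
```

```text
[ 0.164  0.425 -0.644  2.385  0.593  0.465 -2.314] [0.33363805 0.04983785 0.22101607] [ 9.93261524e-01  1.15648527e-01  7.49183656e-03 -9.14014084e-04]
```

Call:
send_rows:
  rows: "-0.1 0 0 0;-0.2 0 0 0;-0.3 0 0 0;-0.4 0 0 0;-0.4 0 0 0;-0.4 0 0 0"

```text
clock: 6.52
tool_pos: [0.2398, 0.0239, 0.2441]
eef_rot: [0.993, 0.115, 0.004, -0.001]
contact_force: [-0.2, 0.3, -0.7]
opening: 1.0
finger_force: 0.0
```

Run:
```python
from h import *
s=sensors.get_state();print(s['q'].round(3),s['tool_pos'],s['eef_rot'])
```

```text
[ 0.627  0.409 -1.31   2.557  0.751  0.602 -2.654] [0.23976324 0.0238945  0.24409639] [ 9.93376870e-01  1.14844353e-01  3.55073242e-03 -7.49033018e-04]
```

Call:
send_rows:
  rows: "0.05 0 0 0.02;0.1 0 0 0.04;0.2 0 0 0.06;0.25 0 0 0.08;0.25 0 0 0.1;0.25 0 0 0.12;0.25 0 0 0.14;0.25 0 0 0.16;0.25 0 0 0.18;0.25 0 0 0.2"

```text
clock: 7.35
tool_pos: [0.3138, 0.0421, 0.2444]
eef_rot: [0.871, -0.491, 0.002, -0.005]
contact_force: [0.2, 0.4, -1.2]
opening: 0.998
finger_force: 0.0
```

Call:
send_rows:
  rows: "0 0 0 0.02;0 0 0 0.04;0 0 0 0.06;0 0 0 0.08;0 0 0 0.1;0 0 0 0.12;0 0 0 0.14;0 0 0 0.16;0 0 0 0.18;0 0 0 0.2"

```text
clock: 8.18
tool_pos: [0.3128, 0.041, 0.2484]
eef_rot: [-0.424, 0.906, 0.003, 0.003]
contact_force: [1.0, -1.5, -0.3]
opening: 0.998
finger_force: 0.0
```

Run:
```python
from h import *
s=sensors.get_state();print(s['q'].round(3),s['tool_pos'],s['eef_rot'])
```

```text
[-1.013  0.737  1.48   2.433 -1.001  0.932 -2.651] [0.31284934 0.04102909 0.24842013] [-0.42375745  0.90576529  0.00335268  0.00276096]
```

Call:
send_rows:
  rows: "-0.05 -0.05 -0.1 -0.02;-0.1 -0.1 -0.2 -0.04;-0.15 -0.15 -0.3 -0.06;-0.2 -0.15 -0.3 -0.08;-0.2 -0.15 -0.3 -0.1;-0.2 -0.15 -0.3 -0.12;-0.2 -0.15 -0.3 -0.14;-0.2 -0.15 -0.3 -0.16;-0.2 -0.15 -0.3 -0.18;-0.2 -0.15 -0.3 -0.2"

```text
clock: 9.02
tool_pos: [0.3858, 0.0577, 0.3386]
eef_rot: [0.876, -0.482, -0.001, -0.004]
contact_force: [1.0, -0.2, -0.5]
opening: 0.999
finger_force: 0.0
```

Run:
```python
from h import *
s=sensors.get_state();print(s['q'].round(3),s['tool_pos'],s['eef_rot'])
```

```text
[-1.06   0.458  1.238  2.099 -0.547  0.957 -2.099] [0.38582379 0.05767439 0.33859396] [ 0.87589291 -0.48248711 -0.00090251 -0.00412124]
```

Call:
send_rows:
  rows: "0 0 0 -0.02;0 0 0 -0.04;0 0 0 -0.06;0 0 0 -0.08;0 0 0.05 -0.1;0 0 0.1 -0.12;0 0 0.15 -0.14;0 0 0.2 -0.16;0 0 0.25 -0.18;0 0 0.3 -0.2"

```text
clock: 9.85
tool_pos: [0.386, 0.058, 0.2481]
eef_rot: [0.993, 0.121, 0.002, -0.004]
contact_force: [-0.5, -0.2, -0.2]
opening: 1.0
finger_force: 0.0
```

```bash
cat > st.py <<'E'
from h import *
from scipy.spatial.transform import Rotation as Ro
s=sensors.get_state();M=Ro.from_quat(s['eef_rot']).as_matrix()
print(s['q'].round(3),s['tool_pos'].round(4),"t",s['clock']);print("tx",M[:,0].round(3),"ty",M[:,1].round(3),"tz",M[:,2].round(4))
E
python3 st.py
```

```text
[-0.678  0.446  0.622  2.24  -0.489  0.583 -1.016] [0.386  0.058  0.2481] t 9.85
tx [0.971 0.239 0.005] ty [ 0.239 -0.971 -0.007] tz [ 0.0029  0.0078 -1.    ]
```

Call:
send_rows:
  rows: "-0.14 0 0.05 0;-0.28 0 0.1 0;-0.4 0 0.1 0;-0.5 0 0.1 0;-0.6 0 0.1 0;-0.7 0 0.1 0;-0.7 0 0.1 0;-0.7 0 0.1 0"

```text
clock: 10.52
tool_pos: [0.198, 0.0362, 0.2139]
eef_rot: [0.983, 0.127, -0.131, -0.025]
contact_force: [-0.8, -0.1, -0.7]
opening: 1.004
finger_force: 0.0
```

```bash
python3 st.py
```

```text
[ 0.096  0.418 -0.539  2.539  0.185  0.484 -1.917] [0.198  0.0362 0.2139] t 10.5167
tx [ 0.934  0.256 -0.25 ] ty [ 0.243 -0.967 -0.082] tz [-0.2631  0.016  -0.9646]
```

Call:
send_rows:
  rows: "-0.05 0.04 0.1 0;-0.1 0.08 0.2 0;-0.17 0.13 0.27 0;-0.17 0.13 0.27 0;-0.17 0.13 0.27 0"

```text
clock: 10.93
tool_pos: [0.1968, -0.0128, 0.1848]
eef_rot: [0.981, 0.127, -0.141, -0.03]
contact_force: [-0.6, 0.1, -0.7]
opening: 1.002
finger_force: 0.0
```

```bash
python3 st.py
```

```text
[ 0.642  0.746 -1.301  2.557  0.786  0.779 -2.655] [ 0.1968 -0.0128  0.1848] t 10.9333
tx [ 0.928  0.258 -0.27 ] ty [ 0.241 -0.966 -0.094] tz [-0.2849  0.0221 -0.9583]
```

Call:
send_rows:
  rows: "0.1 -0.02 -0.07 0;0.2 -0.04 -0.14 0;0.3 -0.06 -0.2 0;0.4 -0.08 -0.27 0;0.5 -0.1 -0.34 0;0.57 -0.11 -0.38 0;0.57 -0.11 -0.38 0"

```text
clock: 11.52
tool_pos: [0.384, 0.0639, 0.2517]
eef_rot: [0.982, 0.125, -0.141, -0.031]
contact_force: [1.1, -0.1, -1.1]
opening: 1.001
finger_force: 0.0
```

```bash
python3 st.py
```

```text
[ 0.505  0.802 -1.287  1.964  0.589  1.207 -2.371] [0.384  0.0639 0.2517] t 11.5167
tx [ 0.929  0.254 -0.269] ty [ 0.236 -0.967 -0.095] tz [-0.2845  0.0248 -0.9584]
```

Call:
send_rows:
  rows: "0 0 0 -0.02;0 -0.1 0 -0.04;-0.02 -0.2 0 -0.06;-0.05 -0.3 0 -0.08;-0.07 -0.35 0.03 -0.1;-0.1 -0.4 0.03 -0.12;-0.12 -0.45 0.03 -0.14;-0.12 -0.5 0.03 -0.16;-0.12 -0.6 0.03 -0.18;-0.12 -0.65 0.03 -0.2"

```text
clock: 12.35
tool_pos: [0.2949, 0.242, 0.2696]
eef_rot: [0.719, 0.679, -0.1, -0.108]
contact_force: [-0.5, -0.2, -0.3]
opening: 0.999
finger_force: 0.0
```

Call:
send_rows:
  rows: "0 0 0 -0.02;0 0 0 -0.04;0 0 0 -0.06;0 0 0 -0.08;0 0 0 -0.1;0 0 0 -0.12;0 0 0 -0.14;0 0 0 -0.16;0 0 0 -0.18;0 0 0 -0.2"

```text
clock: 13.18
tool_pos: [0.2956, 0.2394, 0.2689]
eef_rot: [0.186, 0.971, -0.019, -0.146]
contact_force: [0.3, -0.0, 0.5]
opening: 1.001
finger_force: 0.0
```

```bash
python3 st.py
```

```text
[ 0.149  0.841 -1.465  2.007  0.598  1.174 -0.385] [0.2956 0.2394 0.2689] t 13.1833
tx [-0.888  0.368  0.276] ty [ 0.357  0.93  -0.092] tz [-0.2906  0.0167 -0.9567]
```

Call:
send_rows:
  rows: "0.04 -0.1 0.06 -0.018;0.08 -0.2 0.12 -0.036;0.12 -0.3 0.18 -0.054;0.16 -0.4 0.24 -0.072;0.2 -0.5 0.3 -0.09;0.26 -0.65 0.38 -0.09;0.26 -0.65 0.38 -0.09"

```text
clock: 13.77
tool_pos: [0.1508, 0.1003, 0.2198]
eef_rot: [-0.089, 0.984, 0.017, -0.154]
contact_force: [0.7, -0.1, 0.0]
opening: 0.996
finger_force: 0.0
```

```bash
python3 st.py
```

```text
[ 0.298  0.691 -1.474  2.559  0.616  0.732  0.051] [0.1508 0.1003 0.2198] t 13.7667
tx [-0.937 -0.179  0.3  ] ty [-0.169  0.984  0.061] tz [-0.3061  0.0064 -0.952 ]
```

Run:
```python
import cv2,numpy as np
a=cv2.imread("pics/side0.png")[222:284,272:332];a=cv2.resize(a,None,fx=9,fy=9,interpolation=cv2.INTER_CUBIC)
b=cv2.imread("pics/top0.png")[245:275,265:340]
b=cv2.resize(b,(400,160),interpolation=cv2.INTER_CUBIC)
c=np.zeros((a.shape[0],a.shape[1],3),np.uint8);c[:]=a
cv2.imwrite("pics/c3.png",c);cv2.imwrite("pics/c4.png",b)
```

```text
(no output)
```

View pics/c3.png

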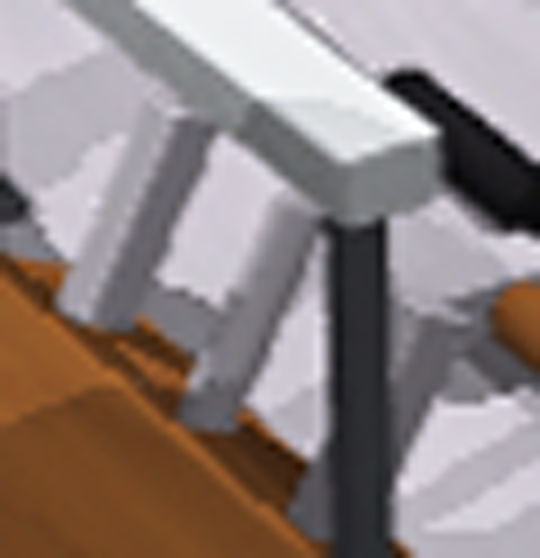

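```bash
cat > fit.py <<'E'
from h import *
from scipy.optimize import least_squares
def fr(p):
    psi=p[2];c,s=np.cos(psi),np.sin(psi);a=np.radians(30)
    z=np.array([np.sin(a)*c,np.sin(a)*s,np.cos(a)]);y=np.array([-s,c,0]);return np.stack([np.cross(y,z),y,z],1)
def loc(p,Q): return (Q-[p[0],p[1],.127])@fr(p)
def sdbox(L,h):
    q=abs(L)-h;return np.linalg.norm(np.maximum(q,0),axis=1)+np.minimum(q.max(1),0)
def sq(p,Q):
    L=loc(p,Q);L=L+[0,0,.0625]
    o=sdbox(L,[.024,.069,.0625]);i=sdbox(L-[0,0,.01],[.020,.065,.0725]);return np.maximum(o,-i)
def rd(p,Q):
    L=loc(p,Q);r=np.hypot(L[:,0],L[:,1]);o=np.maximum(r-.026,np.maximum(L[:,2],-L[:,2]-.125));return np.maximum(o,-np.maximum(r-.022,L[:,2]-.01))
for nm,f,p0,(y0,y1) in(("sq",sq,[.49,-.287,-.09],(-.38,-.19)),("rd",rd,[.50,.30,.1],(.22,.38))):
  for cams in(("side",),("top",),("side","top")):
    Q=[]
    for n in cams:
        d=np.load(f"pics/{n}0.npy");W=cloud(n,d)[d>0]
        Q.append(W[(W[:,0]>.37)&(W[:,0]<.57)&(W[:,1]>y0)&(W[:,1]<y1)&(W[:,2]>.03)&(W[:,2]<.16)])
    Q=np.vstack(Q)
    def res(p):
        e=f(p,Q);L=loc(p,Q);inn=(L[:,2]<-.01)&(e>0)&(abs(L[:,0])<.022)&(abs(L[:,1])<.067);return np.where(inn,0,e)
    r=least_squares(res,p0,loss="soft_l1",f_scale=.002)
    print(nm,cams,len(Q),r.x[:2].round(4),np.degrees(r.x[2]).round(2),"med",np.median(abs(r.fun)).round(4))
E
python3 fit.py
```

```text
sq ('side',) 3732 [ 0.4894 -0.2954] -4.02 med 0.0007
sq ('top',) 1617 [ 0.4887 -0.2952] -3.89 med 0.001
sq ('side', 'top') 5349 [ 0.4893 -0.2954] -3.95 med 0.0007
rd ('side',) 480 [0.5064 0.2963] 4.29 med 0.0003
rd ('top',) 588 [0.5078 0.2969] 8.83 med 0.0009
rd ('side', 'top') 1068 [0.5065 0.2958] 14.86 med 0.0004
```

```bash
cat > go.py <<'E'
import sys
from h import *
from scipy.spatial.transform import Rotation as Ro
s=sensors.get_state();M=Ro.from_quat(s['eef_rot']).as_matrix();T=s['tool_pos'];tz=M[:,2]
a=np.radians(11);ex=np.array([np.cos(a),np.sin(a),0]);ey=np.array([-np.sin(a),np.cos(a),0]);ez=np.array([0,0,1.]);c0=np.array([.4786,.0037,0])
def rack(X,Y,Z): return c0+X*ex+Y*ey+Z*ez
def sh(P,T0=T): 
    d=M.T@(np.asarray(P)-T0)/.3;return d.round(3),"rows>=%.1f"%(np.linalg.norm(d)/.139)
if __name__=="__main__":
    print("T",T.round(4),"tz",tz.round(3),"ty",M[:,1].round(3),"q",s['q'].round(2),"t",s['clock'])
    print("tilt in rack frame: x %.1f y %.1f deg; yaw of tool y in rack %.1f"%(*(np.degrees(np.arcsin(tz@e)) for e in(ex,ey)),np.degrees(np.arctan2(M[:,1]@ex,M[:,1]@ey))))
    for n,Y in dict(L=.064,M=-.001,R=-.066).items():
        G=rack(.036,Y,.1405);P=G+.019*tz;pre=P-.14*tz
        print(n,"grasp TCP",P.round(4),sh(P),"pre",pre.round(4),sh(pre))
    print("up to z.42",sh([T[0],T[1],.42]))
E
python3 go.py
```

```text
T [0.1508 0.1003 0.2198] tz [-0.306  0.006 -0.952] ty [-0.169  0.984  0.061] q [ 0.3   0.69 -1.47  2.56  0.62  0.73  0.05] t 13.7667
tilt in rack frame: x -17.4 y 3.7 deg; yaw of tool y in rack 1.3
L grasp TCP [0.4959 0.0735 0.1224] (array([-1.159, -0.302, -0.044]), 'rows>=8.6') pre [0.5388 0.0726 0.2557] (array([-1.159, -0.302, -0.51 ]), 'rows>=9.4')
M grasp TCP [0.5083 0.0097 0.1224] (array([-1.16 , -0.518, -0.058]), 'rows>=9.1') pre [0.5512 0.0088 0.2557] (array([-1.16 , -0.518, -0.524]), 'rows>=9.9')
R grasp TCP [ 0.5207 -0.0541  0.1224] (array([-1.16 , -0.734, -0.072]), 'rows>=9.9') pre [ 0.5636 -0.055   0.2557] (array([-1.16 , -0.734, -0.538]), 'rows>=10.6')
up to z.42 (array([ 0.2  ,  0.041, -0.635]), 'rows>=4.8')
```

Call:
send_rows:
  rows: "0 0 -0.14 0;0 0 -0.28 0;0 0 -0.42 0;0 -0.05 -0.55 0;-0.1 -0.1 -0.7 0;-0.2 -0.15 -0.85 0;-0.33 -0.2 -0.85 0;-0.47 -0.25 -0.85 0;-0.6 -0.3 -0.85 0;-0.74 -0.3 -0.85 0"
  jaw: 0.27

```text
clock: 14.6
tool_pos: [0.4041, 0.051, 0.4001]
eef_rot: [-0.088, 0.984, 0.018, -0.154]
contact_force: [-0.3, -0.2, -0.2]
opening: 0.366
finger_force: 0.0
```

Call:
send_rows:
  rows: "-0.14 0 0 0;-0.28 0 0 0;-0.42 0 0.05 -0.004;-0.42 0 0.1 -0.004;-0.42 0 0.1 -0.004"

```text
clock: 15.02
tool_pos: [0.5101, 0.075, 0.3296]
eef_rot: [-0.102, 0.982, 0.02, -0.158]
contact_force: [-1.3, -0.4, -0.1]
opening: 0.364
finger_force: 0.0
```

```bash
python3 go.py
```

```text
T [0.5101 0.075  0.3296] tz [-0.314  0.008 -0.949] ty [-0.194  0.978  0.072] q [ 0.36  0.81 -1.14  1.47  0.5   1.55  0.97] t 15.0167
tilt in rack frame: x -17.9 y 3.9 deg; yaw of tool y in rack -0.2
L grasp TCP [0.4958 0.0735 0.1225] (array([-0.166, -0.045,  0.671]), 'rows>=5.0') pre [0.5397 0.0724 0.2554] (array([-0.166, -0.045,  0.204]), 'rows>=1.9')
M grasp TCP [0.5082 0.0097 0.1225] (array([-0.16 , -0.262,  0.656]), 'rows>=5.2') pre [0.5521 0.0086 0.2554] (array([-0.16 , -0.262,  0.189]), 'rows>=2.6')
R grasp TCP [ 0.5206 -0.0541  0.1225] (array([-0.154, -0.478,  0.641]), 'rows>=5.9') pre [ 0.5645 -0.0552  0.2554] (array([-0.154, -0.478,  0.175]), 'rows>=3.8')
up to z.42 (array([ 0.092,  0.022, -0.286]), 'rows>=2.2')
```

Call:
send_rows:
  rows: "-0.09 -0.03 0.02 0;-0.165 -0.045 0.1 0;-0.165 -0.045 0.2 0;-0.165 -0.045 0.28 0;-0.165 -0.045 0.36 0;-0.165 -0.045 0.42 0;-0.165 -0.045 0.48 0;-0.165 -0.045 0.48 0"

```text
clock: 15.68
tool_pos: [0.5131, 0.072, 0.1792]
eef_rot: [-0.102, 0.982, 0.019, -0.157]
contact_force: [-0.1, 0.2, -0.2]
opening: 0.364
finger_force: 0.0
```

```bash
python3 go.py
```

```text
T [0.5131 0.072  0.1792] tz [-0.311  0.006 -0.95 ] ty [-0.195  0.978  0.07 ] q [ 0.33  0.98 -1.06  1.63  0.66  1.3   0.89] t 15.6833
tilt in rack frame: x -17.7 y 3.7 deg; yaw of tool y in rack -0.3
L grasp TCP [0.4958 0.0735 0.1224] (array([-0.005,  0.003,  0.198]), 'rows>=1.4') pre [0.5394 0.0727 0.2555] (array([-0.005,  0.003, -0.269]), 'rows>=1.9')
M grasp TCP [0.5082 0.0097 0.1224] (array([ 0.001, -0.213,  0.184]), 'rows>=2.0') pre [0.5518 0.0089 0.2555] (array([ 0.001, -0.213, -0.283]), 'rows>=2.5')
R grasp TCP [ 0.5206 -0.0541  0.1224] (array([ 0.006, -0.429,  0.17 ]), 'rows>=3.3') pre [ 0.5642 -0.0549  0.2555] (array([ 0.006, -0.429, -0.297]), 'rows>=3.8')
up to z.42 (array([ 0.244,  0.056, -0.763]), 'rows>=5.8')
```

Good; descend the rest, then close gently and firm up.

Call:
send_rows:
  rows: "0 0 0.06 0;0 0 0.12 0;0 0 0.17 0;0 0 0.195 0;0 0 0.195 0"

```text
clock: 16.1
tool_pos: [0.4973, 0.0735, 0.1246]
eef_rot: [-0.102, 0.983, 0.02, -0.155]
contact_force: [0.2, 0.5, -0.2]
opening: 0.367
finger_force: 0.0
```

Call:
send_rows:
  rows: "0 0 0 0;0 0 0 0;0 0 0 0;0 0 0 0"
  jaw: 1
  force: 45

```text
clock: 16.43
tool_pos: [0.4989, 0.0743, 0.1253]
eef_rot: [-0.102, 0.983, 0.02, -0.153]
contact_force: [0.8, -0.9, 6.3]
opening: 0.203
finger_force: 44.0
```

```bash
python3 go.py
python3 - <<'E'
from h import *
p,d=eyes.snapshot("side");cv2.imwrite("pics/s1.png",cv2.resize(p[150:330,200:440][:,:,::-1],None,fx=3.2,fy=3.2,interpolation=cv2.INTER_CUBIC))
E
```

```text
T [0.4989 0.0743 0.1253] tz [-0.304  0.008 -0.953] ty [-0.194  0.979  0.07 ] q [ 0.32  1.04 -1.02  1.72  0.73  1.18  0.83] t 16.4333
tilt in rack frame: x -17.3 y 3.8 deg; yaw of tool y in rack -0.2
L grasp TCP [0.4959 0.0735 0.1224] (array([ 0.007, -0.001,  0.012]), 'rows>=0.1') pre [0.5386 0.0725 0.2558] (array([ 0.007, -0.001, -0.454]), 'rows>=3.3')
M grasp TCP [0.5083 0.0097 0.1224] (array([ 0.012, -0.217, -0.002]), 'rows>=1.6') pre [0.551  0.0087 0.2558] (array([ 0.012, -0.217, -0.469]), 'rows>=3.7')
R grasp TCP [ 0.5207 -0.0541  0.1224] (array([ 0.017, -0.434, -0.016]), 'rows>=3.1') pre [ 0.5634 -0.0551  0.2558] (array([ 0.017, -0.434, -0.483]), 'rows>=4.7')
up to z.42 (array([ 0.291,  0.068, -0.936]), 'rows>=7.1')
```

View pics/s1.png

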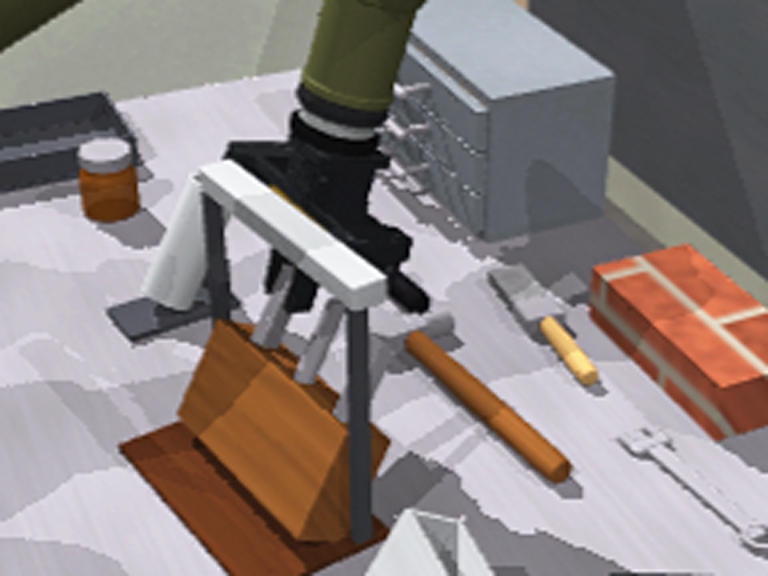

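Call:
send_rows:
  rows: "-0.008 0.002 -0.035 0;-0.02 0.005 -0.088 0;-0.037 0.01 -0.16 0;-0.055 0.015 -0.24 0;-0.078 0.02 -0.34 0;-0.1 0.027 -0.44 0;-0.125 0.033 -0.55 0;-0.155 0.041 -0.68 0;-0.155 0.041 -0.68 0"

```text
clock: 17.23
tool_pos: [0.6062, 0.0975, 0.3117]
eef_rot: [-0.101, 0.984, 0.023, -0.148]
contact_force: [1.3, 1.5, -3.1]
opening: 0.197
finger_force: 44.3
```

```bash
python3 go.py
python3 - <<'E'
from h import *
p,d=eyes.snapshot("side");np.save("pics/s2.npy",d);cv2.imwrite("pics/s2f.png",p[:,:,::-1]);cv2.imwrite("pics/s2.png",cv2.resize(p[120:330,200:440][:,:,::-1],None,fx=2.8,fy=2.8,interpolation=cv2.INTER_CUBIC))
E
```

```text
T [0.6062 0.0975 0.3117] tz [-0.295  0.016 -0.955] ty [-0.191  0.979  0.076] q [ 0.23  0.93 -1.07  1.17  0.58  1.66  1.05] t 17.2333
tilt in rack frame: x -16.7 y 4.2 deg; yaw of tool y in rack -0.0
L grasp TCP [0.4961 0.0737 0.1224] (array([ 0.179, -0.055,  0.71 ]), 'rows>=5.3') pre [0.5375 0.0714 0.2561] (array([ 0.179, -0.055,  0.243]), 'rows>=2.2')
M grasp TCP [0.5085 0.0099 0.1224] (array([ 0.184, -0.272,  0.694]), 'rows>=5.5') pre [0.5499 0.0076 0.2561] (array([ 0.184, -0.272,  0.227]), 'rows>=2.9')
R grasp TCP [ 0.5209 -0.0539  0.1224] (array([ 0.189, -0.488,  0.678]), 'rows>=6.2') pre [ 0.5623 -0.0562  0.2561] (array([ 0.189, -0.488,  0.212]), 'rows>=4.1')
up to z.42 (array([ 0.103,  0.027, -0.345]), 'rows>=2.6')
```

View pics/s2.png

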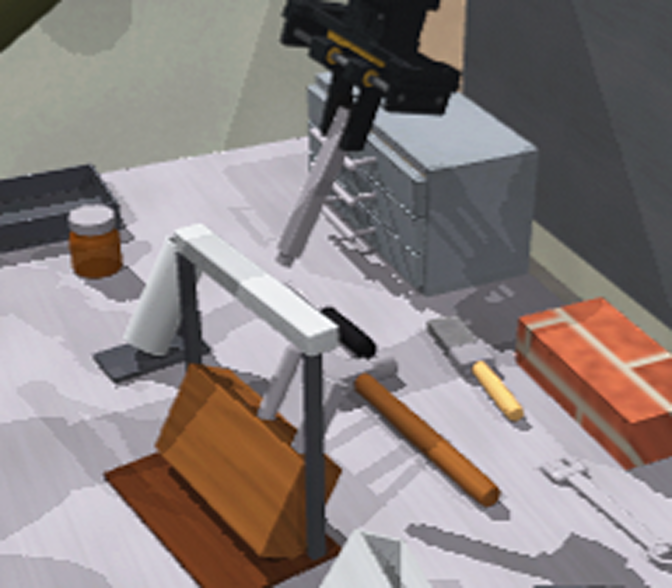

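```bash
cat > axis.py <<'E'
import sys
from go import *
d=np.load(sys.argv[1]);W=cloud("side",d)
Q=W[(d>0)&(abs(W[...,2]-T[2]+.065)<.065)&(np.linalg.norm(W[...,:2]-T[:2],axis=2)<.13)]
L=(Q-T)@M  # tool frame
L=L[(abs(L[:,1])<.03)&(L[:,2]>.005)]
m=L.mean(0)
for _ in range(3):
    v=np.linalg.svd(L-m,full_matrices=False)[2][0];v*=np.sign(v[2]);r=np.linalg.norm((L-m)-np.outer((L-m)@v,v),axis=1);L=L[r<.014];m=L.mean(0)
t=(L-m)@v
print(len(L),"dir tool",v.round(4),"dir world(foot)",(M@v).round(4),"mean",m.round(4),"low end",(m+v*np.percentile(t,99)).round(4),"ext",t.min().round(4),t.max().round(4))
w=-M@v;print("lean %.1f az %.1f"%(np.degrees(np.arccos(w[2])),np.degrees(np.arctan2(w[1],w[0]))))
# camera ray dir in tool frame at mean
C=K("side")[2][:3,3];ry=(M@m+T-C);ry/=np.linalg.norm(ry);print("ray tool",(M.T@ry).round(3))
E
python3 axis.py pics/s2.npy
```

```text
367 dir tool [ 0.2154 -0.0038  0.9765] dir world(foot) [-0.4937 -0.0357 -0.8689] mean [ 0.0207 -0.0046  0.0589] low end [ 0.0338 -0.0048  0.1186] ext -0.0553 0.0641
lean 29.7 az 4.1
ray tool [-0.614  0.715  0.334]
```

```bash
cat > ins.py <<'E'
import sys
from go import *
# ins.py tub yl turn(units, about tool z) fx fz
tub,yl,turn,fx,fz=sys.argv[1],*map(float,sys.argv[2:6])
xl=float(sys.argv[6]) if len(sys.argv)>6 else .003
O,psi=(np.array([.4893,-.2953,.127]),-4.) if tub=="sq" else (np.array([.5068,.2963,.127]),8.)
R=Ro.from_euler("ZY",[psi,30],degrees=True).as_matrix()
M2=M@Ro.from_rotvec([0,0,turn*2*np.pi]).as_matrix()
v=np.array([.2154,0,.9765]);print("T",T.round(4),"t",s['clock'],"F",s['contact_force'].round(1),"q",s['q'].round(2));print("punch up in tub frame",(R.T@(-M2@v)).round(3),"foot now in tub",(R.T@(T+M@[fx,0,fz]-O)).round(4))
for z in(.06,.02,0,-.04,-.065,-.12):
    P=O+R@[xl,yl,z]-M2@[fx,0,fz];print(z,"TCP",P.round(4),*sh(P))
print("unit mm along tub axis down",(M.T@(-R[:,2])/300).round(5))
E
python3 ins.py sq -0.03 0.045 .031 .1225; python3 ins.py sq -0.03 0.06 .031 .1225|sed -n 2p
```

```text
T [0.6038 0.0965 0.3084] t 17.2833 F [ 0.1  0.6 -5.1] q [ 0.23  0.93 -1.07  1.18  0.58  1.66  1.05]
punch up in tub frame [-0.001  0.006  1.   ] foot now in tub [-0.0181  0.3895  0.0745]
0.06 TCP [ 0.586  -0.3314  0.285 ] [ 0.326 -1.39   0.074] rows>=10.3
0.02 TCP [ 0.566  -0.33    0.2504] [ 0.354 -1.381  0.204] rows>=10.4
0 TCP [ 0.5561 -0.3293  0.233 ] [ 0.367 -1.377  0.269] rows>=10.4
-0.04 TCP [ 0.5361 -0.3279  0.1984] [ 0.395 -1.368  0.4  ] rows>=10.6
-0.065 TCP [ 0.5236 -0.327   0.1767] [ 0.412 -1.362  0.481] rows>=10.8
-0.12 TCP [ 0.4962 -0.3251  0.1291] [ 0.45 -1.35  0.66] rows>=11.3
unit mm along tub axis down [0.00069 0.00022 0.00325]
punch up in tub frame [-0.003 -0.014  1.   ] foot now in tub [-0.0181  0.3895  0.0745]
```

Call:
send_rows:
  rows: "0 -0.08 -0.05 0;0 -0.2 -0.1 0.01;0.03 -0.33 -0.1 0.02;0.06 -0.46 -0.1 0.03;0.1 -0.59 -0.1 0.04;0.13 -0.72 -0.1 0.045;0.17 -0.85 -0.1 0.045;0.2 -0.95 -0.1 0.045;0.23 -1 -0.1 0.045"

```text
clock: 18.03
tool_pos: [0.6027, -0.2196, 0.3306]
eef_rot: [0.041, 0.987, -0.003, -0.157]
contact_force: [-0.9, -0.5, -5.1]
opening: 0.203
finger_force: 44.8
```

```bash
python3 ins.py sq -0.03 0 .031 .1225
```

```text
T [ 0.6027 -0.2196  0.3306] t 18.0333 F [-0.9 -0.5 -5.1] q [ 0.59  0.93 -0.98  1.02  0.66  1.81  1.29]
punch up in tub frame [0.009 0.011 1.   ] foot now in tub [-0.0134  0.082   0.104 ]
0.06 TCP [ 0.5871 -0.3308  0.2843] [-0.029 -0.371  0.161] rows>=2.9
0.02 TCP [ 0.5671 -0.3294  0.2497] [-0.001 -0.369  0.291] rows>=3.4
0 TCP [ 0.5572 -0.3287  0.2323] [ 0.012 -0.368  0.356] rows>=3.7
-0.04 TCP [ 0.5372 -0.3274  0.1977] [ 0.04  -0.367  0.487] rows>=4.4
-0.065 TCP [ 0.5248 -0.3265  0.1761] [ 0.057 -0.366  0.568] rows>=4.9
-0.12 TCP [ 0.4973 -0.3246  0.1284] [ 0.095 -0.364  0.747] rows>=6.0
unit mm along tub axis down [6.90e-04 4.00e-05 3.26e-03]
```

Call:
send_rows:
  rows: "-0.03 -0.12 0.02 0;-0.03 -0.25 0.06 0;-0.03 -0.35 0.12 0;-0.02 -0.37 0.2 0;-0.01 -0.37 0.25 0;-0.01 -0.37 0.25 0;-0.01 -0.37 0.25 0"

```text
clock: 18.62
tool_pos: [0.5751, -0.3232, 0.2615]
eef_rot: [0.037, 0.987, -0.001, -0.157]
contact_force: [-0.6, -0.6, -5.0]
opening: 0.2
finger_force: 44.8
```

```bash
python3 ins.py sq -0.03 0 .031 .1225
python3 - <<'E'
from h import *
p,d=eyes.snapshot("side");np.save("pics/s3.npy",d);q=p[200:430,270:470][:,:,::-1];cv2.imwrite("pics/s3.png",cv2.resize(q,None,fx=2.6,fy=2.6,interpolation=cv2.INTER_CUBIC))
E
python3 axis.py pics/s3.npy
```

```text
T [ 0.5751 -0.3232  0.2615] t 18.6167 F [-0.6 -0.6 -5. ] q [ 0.74  1.   -0.96  1.07  0.74  1.71  1.42]
punch up in tub frame [0.008 0.011 1.   ] foot now in tub [ 0.0037 -0.0232  0.034 ]
0.06 TCP [ 0.587  -0.3309  0.2844] [-0.016 -0.024 -0.085] rows>=0.6
0.02 TCP [ 0.5671 -0.3295  0.2497] [ 0.012 -0.022  0.046] rows>=0.4
0 TCP [ 0.5571 -0.3288  0.2324] [ 0.026 -0.021  0.111] rows>=0.8
-0.04 TCP [ 0.5371 -0.3274  0.1978] [ 0.053 -0.02   0.241] rows>=1.8
-0.065 TCP [ 0.5247 -0.3265  0.1761] [ 0.071 -0.019  0.323] rows>=2.4
-0.12 TCP [ 0.4972 -0.3246  0.1285] [ 0.109 -0.017  0.502] rows>=3.7
unit mm along tub axis down [6.90e-04 4.00e-05 3.26e-03]
616 dir tool [0.2401 0.0176 0.9706] dir world(foot) [-0.5244  0.0434 -0.8504] mean [ 0.0225 -0.0055  0.0606] low end [ 0.0377 -0.0043  0.1221] ext -0.0572 0.0672
lean 31.7 az -4.7
ray tool [-0.536  0.69   0.486]
```

View pics/s3.png

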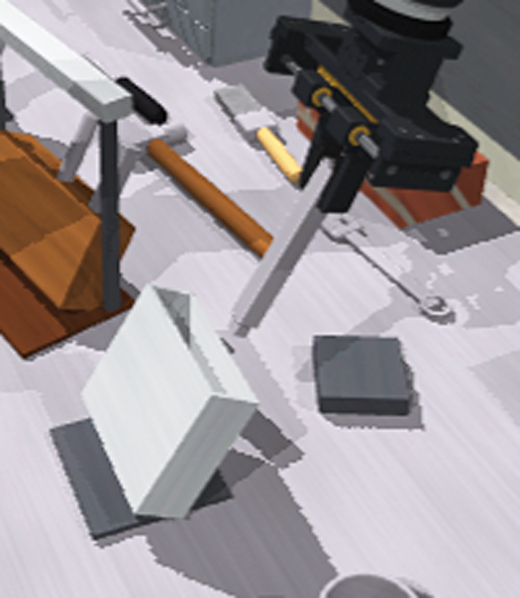

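Call:
send_rows:
  rows: "0.014 0 0.065 0;0.028 0 0.13 0;0.042 0 0.195 0;0.055 0 0.26 0;0.062 0 0.29 0;0.062 0 0.29 0;0.062 0 0.29 0"

```text
clock: 19.25
tool_pos: [0.5327, -0.3216, 0.1865]
eef_rot: [0.038, 0.987, -0.002, -0.154]
contact_force: [0.3, 0.5, -4.2]
opening: 0.2
finger_force: 44.8
```

Call:
send_rows:
  rows: "0.002 0 0.01 0;0.004 0 0.02 0;0.006 0 0.03 0;0.008 0 0.04 0"

```text
clock: 19.58
tool_pos: [0.526, -0.3217, 0.1751]
eef_rot: [0.038, 0.987, -0.002, -0.155]
contact_force: [-0.0, -0.0, -4.7]
opening: 0.201
finger_force: 44.8
```

Call:
send_rows:
  rows: "0.002 0 0.01 0;0.004 0 0.02 0;0.006 0 0.03 0;0.008 0 0.04 0"

```text
clock: 19.92
tool_pos: [0.5195, -0.3216, 0.1639]
eef_rot: [0.038, 0.987, -0.002, -0.155]
contact_force: [0.5, 0.1, -4.8]
opening: 0.2
finger_force: 44.8
```

Call:
send_rows:
  rows: "0.002 0 0.008 0;0.003 0 0.016 0;0.005 0 0.024 0"

```text
clock: 20.17
tool_pos: [0.516, -0.3214, 0.1576]
eef_rot: [0.038, 0.987, -0.002, -0.155]
contact_force: [0.2, 0.2, -4.6]
opening: 0.197
finger_force: 44.8
```

Call:
send_rows:
  rows: "0.002 0 0.008 0;0.003 0 0.016 0;0.005 0 0.024 0"

```text
clock: 20.42
tool_pos: [0.5124, -0.3212, 0.1512]
eef_rot: [0.038, 0.987, -0.002, -0.155]
contact_force: [-0.5, -0.2, -4.8]
opening: 0.201
finger_force: 44.8
```

Call:
send_rows:
  rows: "0.001 0 0.007 0;0.003 0 0.014 0;0.003 0 0.014 0"

```text
clock: 20.67
tool_pos: [0.5098, -0.3212, 0.1473]
eef_rot: [0.038, 0.987, -0.002, -0.156]
contact_force: [-0.5, 0.5, -3.9]
opening: 0.202
finger_force: 44.8
```

Call:
send_rows:
  rows: "0.002 0 0.007 0;0.003 0 0.014 0;0.003 0 0.014 0"

```text
clock: 20.92
tool_pos: [0.5077, -0.3211, 0.1436]
eef_rot: [0.038, 0.987, -0.002, -0.156]
contact_force: [1.0, -0.5, -4.7]
opening: 0.198
finger_force: 44.8
```

Call:
send_rows:
  rows: "0.002 0 0.007 0;0.003 0 0.014 0;0.003 0 0.014 0"

```text
clock: 21.17
tool_pos: [0.5055, -0.3209, 0.1398]
eef_rot: [0.038, 0.987, -0.002, -0.156]
contact_force: [0.0, -0.1, -4.0]
opening: 0.199
finger_force: 44.8
```

```bash
python3 ins.py sq -0.03 0 .031 .1225|head -2
```

```text
T [ 0.5055 -0.3209  0.1398] t 21.1667 F [ 0.  -0.1 -4. ] q [ 0.85  1.06 -0.94  1.43  0.82  1.42  1.27]
punch up in tub frame [0.006 0.012 1.   ] foot now in tub [ 0.0045 -0.0259 -0.1062]
```

Call:
send_rows:
  rows: "0.002 0 0.007 0;0.003 0 0.014 0;0.003 0 0.014 0"

```text
clock: 21.42
tool_pos: [0.5034, -0.3209, 0.1361]
eef_rot: [0.038, 0.987, -0.002, -0.156]
contact_force: [-0.4, -1.0, -4.1]
opening: 0.201
finger_force: 44.8
```

Call:
send_rows:
  rows: "0.001 0 0.006 0;0.002 0 0.011 0;0.002 0 0.011 0"

```text
clock: 21.67
tool_pos: [0.5025, -0.3207, 0.1336]
eef_rot: [0.038, 0.987, -0.002, -0.155]
contact_force: [0.6, 0.9, -3.4]
opening: 0.201
finger_force: 44.8
```

Call:
send_rows:
  rows: "0.001 0 0.005 0;0.002 0 0.01 0;0.002 0 0.01 0"

```text
clock: 21.92
tool_pos: [0.5014, -0.3206, 0.1313]
eef_rot: [0.038, 0.987, -0.002, -0.155]
contact_force: [2.8, -0.1, 0.0]
opening: 0.201
finger_force: 44.8
```

```bash
python3 ins.py sq -0.03 0 .031 .1225|head -2
```

```text
T [ 0.5014 -0.3206  0.1313] t 21.9167 F [ 2.8 -0.1  0. ] q [ 0.86  1.07 -0.94  1.45  0.83  1.4   1.26]
punch up in tub frame [0.004 0.012 1.   ] foot now in tub [ 0.0055 -0.0258 -0.1156]
```

Call:
send_rows:
  rows: "0.001 0 0.004 0;0.001 0 0.006 0"

```text
clock: 22.08
tool_pos: [0.5012, -0.3205, 0.1302]
eef_rot: [0.038, 0.987, -0.002, -0.154]
contact_force: [4.5, -0.9, 5.5]
opening: 0.196
finger_force: 44.8
```

Call:
send_rows:
  rows: "0 0 0 0;0 0 0 0;0 0 0 0"
  jaw: 0.27

```text
clock: 22.33
tool_pos: [0.4989, -0.3207, 0.1289]
eef_rot: [0.038, 0.987, -0.002, -0.157]
contact_force: [-0.6, 0.0, -0.4]
opening: 0.362
finger_force: 0.0
```

Call:
send_rows:
  rows: "0 0 -0.05 0;0 0 -0.12 0;0 0 -0.25 0;0 0 -0.39 -0.02;0 0 -0.52 -0.04;0 0.12 -0.58 -0.045;0 0.26 -0.58 -0.045;0 0.4 -0.58 -0.045;0 0.54 -0.58 -0.045;0 0.54 -0.58 -0.045"

```text
clock: 23.17
tool_pos: [0.5648, -0.1504, 0.2933]
eef_rot: [-0.109, 0.982, 0.022, -0.154]
contact_force: [1.1, 1.3, 0.3]
opening: 0.364
finger_force: 0.0
```

```bash
python3 go.py
python3 - <<'E'
from h import *
p,d=eyes.snapshot("side");np.save("pics/s4.npy",d);cv2.imwrite("pics/s4.png",p[150:440,200:480][:,:,::-1])
W=cloud("side",d);m=(d>0)&(abs(W[...,0]-.53)<.06)&(abs(W[...,1]+.32)<.06)&(W[...,2]>.15)&(W[...,2]<.22);Q=W[m];print(len(Q),Q.mean(0),Q.max(0),Q.min(0))
E
```

```text
T [ 0.5648 -0.1504  0.2933] tz [-0.307  0.009 -0.952] ty [-0.208  0.975  0.077] q [ 0.62  0.92 -1.08  1.3   0.66  1.65  1.37] t 23.1667
tilt in rack frame: x -17.5 y 3.9 deg; yaw of tool y in rack -1.0
L grasp TCP [0.4959 0.0736 0.1224] (array([-0.122,  0.732,  0.619]), 'rows>=7.0') pre [0.5389 0.0723 0.2556] (array([-0.122,  0.732,  0.153]), 'rows>=5.5')
M grasp TCP [0.5083 0.0098 0.1224] (array([-0.113,  0.516,  0.605]), 'rows>=5.8') pre [0.5513 0.0085 0.2556] (array([-0.113,  0.516,  0.138]), 'rows>=3.9')
R grasp TCP [ 0.5207 -0.054   0.1224] (array([-0.104,  0.3  ,  0.59 ]), 'rows>=4.8') pre [ 0.5637 -0.0553  0.2556] (array([-0.104,  0.3  ,  0.123]), 'rows>=2.5')
up to z.42 (array([ 0.126,  0.032, -0.402]), 'rows>=3.0')
90 [ 0.51418954 -0.32361836  0.15642586] [ 0.52719994 -0.31198245  0.16394097] [ 0.50407245 -0.33176091  0.15001035]
```

Call:
send_rows:
  rows: "-0.05 0.1 0 0.003;-0.11 0.2 0.05 0.003;-0.11 0.3 0.12 0.003;-0.11 0.3 0.24 0.003;-0.11 0.3 0.34 0.003;-0.11 0.3 0.4 0.003;-0.11 0.3 0.4 0.003;-0.11 0.3 0.4 0.003"

```text
clock: 23.88
tool_pos: [0.5414, -0.066, 0.174]
eef_rot: [-0.092, 0.983, 0.018, -0.155]
contact_force: [0.5, -1.0, 0.4]
opening: 0.364
finger_force: 0.0
```

```bash
python3 go.py
```

```text
T [ 0.5414 -0.066   0.174 ] tz [-0.309  0.007 -0.951] ty [-0.175  0.983  0.064] q [ 0.53  1.01 -1.03  1.55  0.71  1.38  1.11] t 23.8833
tilt in rack frame: x -17.6 y 3.8 deg; yaw of tool y in rack 0.9
L grasp TCP [0.4959 0.0735 0.1224] (array([0.003, 0.472, 0.214]), 'rows>=3.7') pre [0.5391 0.0725 0.2556] (array([ 0.003,  0.472, -0.253]), 'rows>=3.9')
M grasp TCP [0.5083 0.0097 0.1224] (array([0.004, 0.256, 0.199]), 'rows>=2.3') pre [0.5515 0.0087 0.2556] (array([ 0.004,  0.256, -0.267]), 'rows>=2.7')
R grasp TCP [ 0.5207 -0.0541  0.1224] (array([0.005, 0.04 , 0.185]), 'rows>=1.4') pre [ 0.5639 -0.0551  0.2556] (array([ 0.005,  0.04 , -0.282]), 'rows>=2.0')
up to z.42 (array([ 0.248,  0.053, -0.78 ]), 'rows>=5.9')
```

Call:
send_rows:
  rows: "0 0.04 0 -0.002;0 0.04 0 -0.002;0 0.04 0 -0.002"

```text
clock: 24.13
tool_pos: [0.5406, -0.0514, 0.1769]
eef_rot: [-0.099, 0.983, 0.02, -0.153]
contact_force: [-0.2, -0.4, 0.1]
opening: 0.364
finger_force: 0.0
```

```bash
python3 go.py | grep -E "^T|R grasp|tilt"
```

```text
T [ 0.5406 -0.0514  0.1769] tz [-0.304  0.008 -0.953] ty [-0.19   0.979  0.069] q [ 0.51  1.   -1.04  1.56  0.71  1.37  1.1 ] t 24.1333
tilt in rack frame: x -17.3 y 3.8 deg; yaw of tool y in rack 0.0
R grasp TCP [ 0.5208 -0.0541  0.1224] (array([ 0.01 , -0.008,  0.193]), 'rows>=1.4') pre [ 0.5633 -0.0552  0.2558] (array([ 0.01 , -0.008, -0.274]), 'rows>=2.0')
```

Call:
send_rows:
  rows: "0.003 -0.008 0.06 0;0.003 -0.008 0.12 0;0.003 -0.008 0.17 0;0.003 -0.008 0.19 0;0.003 -0.008 0.19 0"

```text
clock: 24.55
tool_pos: [0.5213, -0.0553, 0.1206]
eef_rot: [-0.099, 0.983, 0.019, -0.155]
contact_force: [0.1, -0.9, -0.1]
opening: 0.366
finger_force: 0.0
```

Call:
send_rows:
  rows: "0 0 0 0;0 0 0 0;0 0 0 0;0 0 0 0"
  jaw: 1

```text
clock: 24.88
tool_pos: [0.523, -0.0549, 0.1222]
eef_rot: [-0.098, 0.983, 0.019, -0.153]
contact_force: [1.7, -0.3, 3.3]
opening: 0.201
finger_force: 44.1
```

Call:
send_rows:
  rows: "-0.008 0.002 -0.035 0;-0.02 0.005 -0.088 0;-0.037 0.01 -0.16 0;-0.055 0.015 -0.24 0;-0.078 0.02 -0.34 0;-0.1 0.027 -0.44 0;-0.125 0.033 -0.55 0;-0.155 0.041 -0.68 0;-0.155 0.041 -0.68 0"

```text
clock: 25.63
tool_pos: [0.6302, -0.0317, 0.3091]
eef_rot: [-0.098, 0.984, 0.022, -0.148]
contact_force: [0.1, 1.3, -1.6]
opening: 0.2
finger_force: 44.1
```

```bash
cat > sn.py <<'E'
import sys
from h import *
p,d=eyes.snapshot("side");np.save(sys.argv[1]+".npy",d);cv2.imwrite(sys.argv[1]+".png",p[:,:,::-1])
E
python3 sn.py pics/s5; python3 axis.py pics/s5.npy; python3 ins.py sq 0.03 0.045 .031 .1225
```

```text
398 dir tool [ 0.2269 -0.0022  0.9739] dir world(foot) [-0.5036 -0.0366 -0.8632] mean [ 0.0232 -0.0044  0.0572] low end [ 0.0364 -0.0045  0.1141] ext -0.0553 0.0607
lean 30.3 az 4.2
ray tool [-0.657  0.665  0.355]
T [ 0.628  -0.0326  0.3059] t 25.6833 F [ 0.4 -0.  -2.7] q [ 0.38  0.95 -1.05  1.11  0.63  1.72  1.25]
punch up in tub frame [-0.002  0.006  1.   ] foot now in tub [0.012  0.2624 0.089 ]
0.06 TCP [ 0.5901 -0.2715  0.285 ] [ 0.258 -0.761  0.095] rows>=5.8
0.02 TCP [ 0.5701 -0.2701  0.2504] [ 0.285 -0.753  0.225] rows>=6.0
0 TCP [ 0.5602 -0.2695  0.2331] [ 0.299 -0.748  0.291] rows>=6.2
-0.04 TCP [ 0.5402 -0.2681  0.1984] [ 0.327 -0.739  0.421] rows>=6.6
-0.065 TCP [ 0.5277 -0.2672  0.1768] [ 0.344 -0.734  0.502] rows>=6.9
-0.12 TCP [ 0.5003 -0.2653  0.1292] [ 0.382 -0.721  0.681] rows>=7.6
unit mm along tub axis down [0.00069 0.00022 0.00325]
```

Call:
send_rows:
  rows: "0 -0.08 -0.02 0.01;0.05 -0.2 -0.02 0.02;0.1 -0.33 -0.02 0.03;0.16 -0.46 0 0.04;0.21 -0.59 0.03 0.045;0.25 -0.7 0.08 0.045;0.265 -0.75 0.13 0.045;0.265 -0.75 0.15 0.045;0.265 -0.75 0.15 0.045;0.265 -0.75 0.15 0.045"

```text
clock: 26.52
tool_pos: [0.5793, -0.2695, 0.2671]
eef_rot: [0.04, 0.987, -0.002, -0.156]
contact_force: [0.5, 0.5, -2.6]
opening: 0.198
finger_force: 44.5
```

```bash
python3 ins.py sq 0.033 0 .032 .1225
```

```text
T [ 0.5793 -0.2695  0.2671] t 26.5167 F [ 0.5  0.5 -2.6] q [ 0.69  0.97 -0.96  1.14  0.7   1.68  1.32]
punch up in tub frame [0.007 0.01  1.   ] foot now in tub [0.0004 0.0308 0.0389]
0.06 TCP [ 0.5922 -0.2683  0.2841] [-0.023  0.007 -0.067] rows>=0.5
0.02 TCP [ 0.5723 -0.2669  0.2495] [0.005 0.008 0.063] rows>=0.5
0 TCP [ 0.5623 -0.2662  0.2322] [0.019 0.009 0.128] rows>=0.9
-0.04 TCP [ 0.5424 -0.2648  0.1975] [0.046 0.01  0.259] rows>=1.9
-0.065 TCP [ 0.5299 -0.2639  0.1759] [0.064 0.011 0.34 ] rows>=2.5
-0.12 TCP [ 0.5025 -0.262   0.1282] [0.102 0.012 0.52 ] rows>=3.8
unit mm along tub axis down [7.00e-04 3.00e-05 3.26e-03]
```

Call:
send_rows:
  rows: "0.014 0.005 0.065 0;0.03 0.01 0.13 0;0.045 0.011 0.2 0;0.06 0.011 0.27 0;0.075 0.011 0.34 0;0.087 0.011 0.4 0;0.094 0.011 0.44 0;0.094 0.011 0.44 0;0.094 0.011 0.44 0"

```text
clock: 27.27
tool_pos: [0.5135, -0.263, 0.1514]
eef_rot: [0.04, 0.987, -0.002, -0.155]
contact_force: [-0.1, -0.6, -1.2]
opening: 0.198
finger_force: 44.5
```

Call:
send_rows:
  rows: "0.002 0 0.008 0;0.003 0 0.016 0;0.005 0 0.024 0;0.005 0 0.024 0"

```text
clock: 27.6
tool_pos: [0.5091, -0.2643, 0.1444]
eef_rot: [0.041, 0.987, -0.003, -0.155]
contact_force: [0.7, -0.0, -2.9]
opening: 0.202
finger_force: 44.5
```

```bash
python3 ins.py sq 0.033 0 .032 .1225|head -2
```

```text
T [ 0.5091 -0.2643  0.1444] t 27.6 F [ 0.7 -0.  -2.9] q [ 0.79  1.03 -0.94  1.5   0.79  1.37  1.16]
punch up in tub frame [0.005 0.011 1.   ] foot now in tub [ 0.001   0.031  -0.1026]
```

Call:
send_rows:
  rows: "0.002 0 0.007 0;0.003 0 0.014 0;0.004 0 0.02 0;0.004 0 0.02 0"

```text
clock: 27.93
tool_pos: [0.5057, -0.2643, 0.1387]
eef_rot: [0.041, 0.987, -0.003, -0.156]
contact_force: [0.5, -0.9, -2.6]
opening: 0.2
finger_force: 44.5
```

Call:
send_rows:
  rows: "0.002 0 0.007 0;0.003 0 0.013 0;0.003 0 0.013 0"

```text
clock: 28.18
tool_pos: [0.5037, -0.2642, 0.1353]
eef_rot: [0.041, 0.987, -0.003, -0.156]
contact_force: [0.8, 0.8, -2.6]
opening: 0.201
finger_force: 44.5
```

Call:
send_rows:
  rows: "0.001 0 0.005 0;0.002 0 0.01 0;0.002 0 0.01 0"

```text
clock: 28.43
tool_pos: [0.5023, -0.2641, 0.1327]
eef_rot: [0.041, 0.987, -0.003, -0.156]
contact_force: [-0.7, 0.2, -2.4]
opening: 0.202
finger_force: 44.5
```

Call:
send_rows:
  rows: "0.001 0 0.005 0;0.002 0 0.01 0;0.002 0 0.01 0"

```text
clock: 28.68
tool_pos: [0.5012, -0.264, 0.1302]
eef_rot: [0.041, 0.987, -0.003, -0.155]
contact_force: [0.7, -0.0, -1.9]
opening: 0.204
finger_force: 44.5
```

Call:
send_rows:
  rows: "0.001 0 0.005 0;0.002 0 0.009 0;0.002 0 0.009 0"

```text
clock: 28.93
tool_pos: [0.5009, -0.2639, 0.1287]
eef_rot: [0.041, 0.987, -0.003, -0.154]
contact_force: [2.4, -0.9, 3.9]
opening: 0.201
finger_force: 44.5
```

Call:
send_rows:
  rows: "0.001 0 0.003 0;0 0 0.003 0;0 0 0.003 0;0 0 0.003 0"
  jaw: 0.27

```text
clock: 29.27
tool_pos: [0.4988, -0.264, 0.1267]
eef_rot: [0.041, 0.987, -0.003, -0.156]
contact_force: [-0.1, -0.1, -0.4]
opening: 0.364
finger_force: 0.0
```

Call:
send_rows:
  rows: "0 0 -0.05 0;0 0 -0.12 0;0 0 -0.25 0;0 0 -0.39 -0.02;0 0 -0.52 -0.04;-0.06 0.12 -0.56 -0.045;-0.14 0.26 -0.56 -0.045;-0.14 0.4 -0.56 -0.045;-0.14 0.54 -0.56 -0.045;-0.14 0.54 -0.56 -0.045"

```text
clock: 30.1
tool_pos: [0.6034, -0.0974, 0.2715]
eef_rot: [-0.105, 0.982, 0.022, -0.154]
contact_force: [-0.2, 0.6, 0.6]
opening: 0.365
finger_force: 0.0
```

```bash
python3 go.py| grep -E "^T|M grasp|tilt"; python3 sn.py pics/s6
python3 - <<'E'
import cv2
p=cv2.imread("pics/s6.png")[200:420,240:460];cv2.imwrite("pics/s6c.png",cv2.resize(p,None,fx=2.6,fy=2.6,interpolation=cv2.INTER_CUBIC))
E
```

```text
T [ 0.6034 -0.0974  0.2715] tz [-0.308  0.01  -0.951] ty [-0.2    0.977  0.075] q [ 0.5   0.97 -1.05  1.22  0.66  1.65  1.31] t 30.1
tilt in rack frame: x -17.5 y 3.9 deg; yaw of tool y in rack -0.6
M grasp TCP [0.5083 0.0098 0.1224] (array([0.07 , 0.375, 0.574]), 'rows>=5.0') pre [0.5514 0.0084 0.2556] (array([0.07 , 0.375, 0.107]), 'rows>=2.9')
```

View pics/s6c.png

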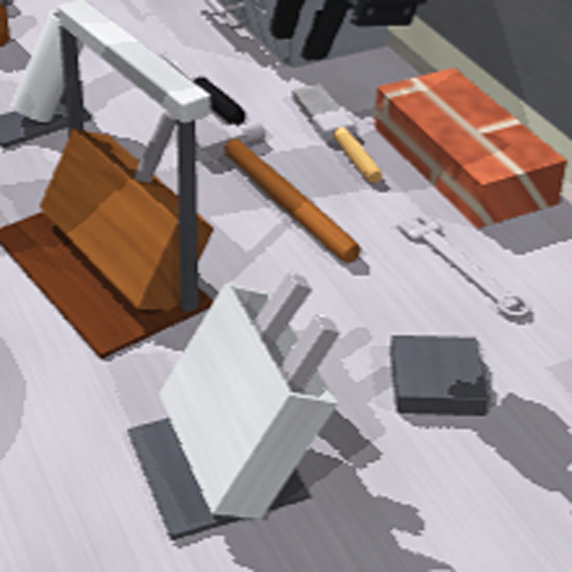

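Call:
send_rows:
  rows: "0.02 0.1 0 0.002;0.04 0.2 0 0.002;0.06 0.3 0.05 0.002;0.062 0.375 0.15 0.002;0.062 0.375 0.27 0.002;0.062 0.375 0.36 0.002;0.062 0.375 0.38 0.002;0.062 0.375 0.38 0.002"

```text
clock: 30.82
tool_pos: [0.5292, -0.0019, 0.1744]
eef_rot: [-0.092, 0.983, 0.018, -0.156]
contact_force: [0.0, -0.3, 0.4]
opening: 0.361
finger_force: 0.0
```

```bash
python3 go.py| grep -E "^T|M grasp|tilt"
```

```text
T [ 0.5292 -0.0019  0.1744] tz [-0.311  0.006 -0.951] ty [-0.175  0.983  0.063] q [ 0.44  0.99 -1.03  1.6   0.68  1.33  1.  ] t 30.8167
tilt in rack frame: x -17.7 y 3.7 deg; yaw of tool y in rack 0.9
M grasp TCP [0.5082 0.0097 0.1224] (array([0.006, 0.039, 0.187]), 'rows>=1.4') pre [0.5517 0.0089 0.2555] (array([ 0.006,  0.039, -0.28 ]), 'rows>=2.0')
```

Call:
send_rows:
  rows: "0.003 0.033 0 -0.002;0.003 0.033 0 -0.002;0.003 0.033 0 -0.002"

```text
clock: 31.07
tool_pos: [0.529, 0.011, 0.1785]
eef_rot: [-0.099, 0.983, 0.02, -0.152]
contact_force: [0.8, -0.3, 0.2]
opening: 0.366
finger_force: 0.0
```

```bash
python3 go.py| grep -E "^T|M grasp|tilt"
```

```text
T [0.529  0.011  0.1785] tz [-0.304  0.009 -0.953] ty [-0.189  0.98   0.069] q [ 0.42  0.98 -1.04  1.6   0.68  1.32  0.99] t 31.0667
tilt in rack frame: x -17.2 y 3.8 deg; yaw of tool y in rack 0.1
M grasp TCP [0.5084 0.0098 0.1224] (array([ 0.01 , -0.004,  0.199]), 'rows>=1.4') pre [0.5509 0.0085 0.2558] (array([ 0.01 , -0.004, -0.268]), 'rows>=1.9')
```

Call:
send_rows:
  rows: "0.004 -0.004 0.06 0;0.004 -0.004 0.12 0;0.004 -0.004 0.17 0;0.004 -0.004 0.196 0;0.004 -0.004 0.196 0"

```text
clock: 31.48
tool_pos: [0.5084, 0.0084, 0.1205]
eef_rot: [-0.099, 0.983, 0.019, -0.155]
contact_force: [0.2, -0.2, 0.6]
opening: 0.362
finger_force: 0.0
```

Call:
send_rows:
  rows: "0 0 0 0;0 0 0 0;0 0 0 0;0 0 0 0"
  jaw: 1
  force: 56

```text
clock: 31.82
tool_pos: [0.51, 0.0088, 0.1221]
eef_rot: [-0.098, 0.983, 0.019, -0.153]
contact_force: [1.2, -0.5, 3.2]
opening: 0.191
finger_force: 55.5
```

Call:
send_rows:
  rows: "-0.008 0.002 -0.035 0;-0.02 0.005 -0.088 0;-0.037 0.01 -0.16 0;-0.055 0.015 -0.24 0;-0.078 0.02 -0.34 0;-0.1 0.027 -0.44 0;-0.125 0.033 -0.55 0;-0.155 0.041 -0.68 0;-0.155 0.041 -0.68 0;-0.155 0.041 -0.68 0"

```text
clock: 32.65
tool_pos: [0.6135, 0.0301, 0.3037]
eef_rot: [-0.099, 0.983, 0.02, -0.152]
contact_force: [-0.3, -0.4, -5.5]
opening: 0.189
finger_force: 55.4
```

```bash
python3 sn.py pics/s7; python3 axis.py pics/s7.npy; python3 ins.py rd 0 0 .031 .1225;python3 ins.py rd 0 0.015 .031 .1225|sed -n 2p;python3 ins.py rd 0 0.025 .031 .1225|sed -n 2p
```

```text
202 dir tool [0.2608 0.0049 0.9654] dir world(foot) [-0.5408 -0.0407 -0.8402] mean [ 0.0196 -0.0045  0.047 ] low end [ 0.0318 -0.0042  0.092 ] ext -0.0453 0.0484
lean 32.8 az 4.3
ray tool [-0.638  0.694  0.334]
T [0.6121 0.0289 0.3018] t 32.7 F [ 0.2  0.3 -4.1] q [ 0.31  0.94 -1.05  1.17  0.6   1.68  1.15]
punch up in tub frame [ 0.002 -0.034  0.999] foot now in tub [-0.0334 -0.2755  0.0587]
0.06 TCP [0.6056 0.3062 0.2847] [-0.182  0.906  0.067] rows>=6.7
0.02 TCP [0.5858 0.3034 0.2501] [-0.153  0.901  0.197] rows>=6.7
0 TCP [0.5759 0.302  0.2328] [-0.139  0.899  0.262] rows>=6.8
-0.04 TCP [0.5561 0.2992 0.1981] [-0.11   0.894  0.393] rows>=7.1
-0.065 TCP [0.5437 0.2975 0.1765] [-0.092  0.892  0.474] rows>=7.3
-0.12 TCP [0.5165 0.2937 0.1289] [-0.052  0.885  0.653] rows>=7.9
unit mm along tub axis down [ 0.00072 -0.00011  0.00325]
punch up in tub frame [ 0.002 -0.054  0.999] foot now in tub [-0.0334 -0.2755  0.0587]
punch up in tub frame [ 0.002 -0.067  0.998] foot now in tub [-0.0334 -0.2755  0.0587]
```

Call:
send_rows:
  rows: "0 0.1 0 -0.005;-0.03 0.22 0 -0.01;-0.06 0.35 0 -0.015;-0.09 0.48 0 -0.02;-0.12 0.61 0 -0.025;-0.15 0.74 0.03 -0.025;-0.17 0.86 0.06 -0.025;-0.17 0.9 0.08 -0.025;-0.17 0.9 0.08 -0.025;-0.17 0.9 0.08 -0.025"

```text
clock: 33.53
tool_pos: [0.6006, 0.3028, 0.2801]
eef_rot: [-0.177, 0.972, 0.029, -0.154]
contact_force: [0.7, -1.5, -4.4]
opening: 0.191
finger_force: 55.5
```

```bash
python3 sn.py pics/s8; python3 axis.py pics/s8.npy; python3 ins.py rd 0 0 .031 .1225
python3 - <<'E'
from h import *
p=cv2.imread("pics/s8.png");cv2.imwrite("pics/s8c.png",cv2.resize(p[120:260,180:340],None,fx=4.5,fy=4.2,interpolation=cv2.INTER_CUBIC))
E
```

```text
217 dir tool [ 0.1991 -0.025   0.9797] dir world(foot) [-0.4714 -0.0892 -0.8774] mean [ 0.023  -0.0038  0.0594] low end [ 0.0352 -0.0053  0.1192] ext -0.055 0.0632
lean 28.7 az 10.7
ray tool [-0.679  0.669  0.302]
T [0.6019 0.3015 0.2807] t 33.5833 F [ 1.3 -0.9 -3.9] q [-0.12  1.03 -1.05  0.99  0.59  1.68  0.99]
punch up in tub frame [-0.002  0.002  1.   ] foot now in tub [ 0.0017 -0.0092  0.0543]
0.06 TCP [0.6045 0.3112 0.2851] [-0.015  0.029 -0.016] rows>=0.3
0.02 TCP [0.5847 0.3084 0.2504] [0.014 0.029 0.114] rows>=0.9
0 TCP [0.5748 0.307  0.2331] [0.028 0.029 0.179] rows>=1.3
-0.04 TCP [0.555  0.3042 0.1985] [0.057 0.03  0.309] rows>=2.3
-0.065 TCP [0.5426 0.3025 0.1768] [0.075 0.03  0.39 ] rows>=2.9
-0.12 TCP [0.5154 0.2987 0.1292] [0.115 0.03  0.569] rows>=4.2
unit mm along tub axis down [7.20e-04 1.00e-05 3.25e-03]
```

View pics/s8c.png

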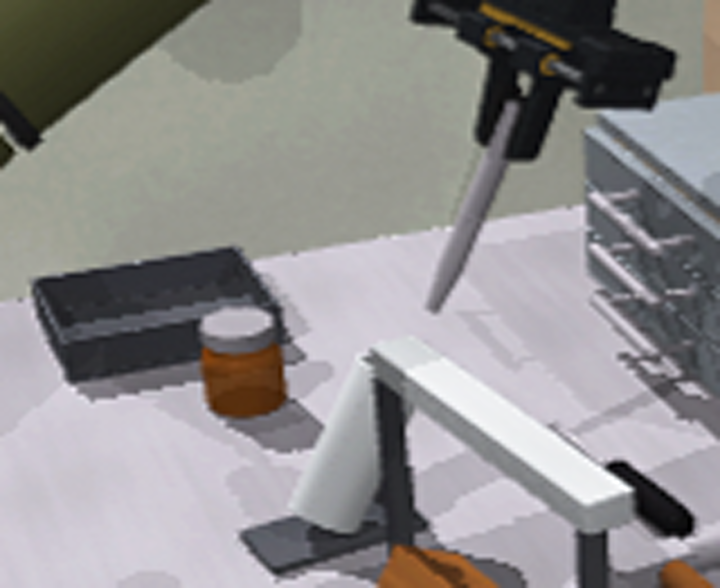

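Call:
send_rows:
  rows: "0 0.036 0 0;0.01 0.036 0.05 0;0.03 0.036 0.12 0;0.045 0.036 0.2 0;0.06 0.036 0.27 0;0.075 0.036 0.34 0;0.082 0.036 0.37 0;0.082 0.036 0.37 0;0.082 0.036 0.37 0"

```text
clock: 34.33
tool_pos: [0.5432, 0.3054, 0.1857]
eef_rot: [-0.175, 0.972, 0.031, -0.152]
contact_force: [-0.3, 0.3, -3.2]
opening: 0.188
finger_force: 55.5
```

Call:
send_rows:
  rows: "0.002 0 0.008 0;0.004 0 0.016 0;0.005 0 0.024 0;0.005 0 0.024 0"

```text
clock: 34.67
tool_pos: [0.5388, 0.3054, 0.1787]
eef_rot: [-0.175, 0.972, 0.031, -0.152]
contact_force: [-0.3, -0.4, -4.7]
opening: 0.188
finger_force: 55.5
```

```bash
python3 ins.py rd 0 0 .032 .1225|head -2
```

```text
T [0.5388 0.3054 0.1787] t 34.6667 F [-0.3 -0.4 -4.7] q [-0.07  1.07 -1.05  1.33  0.64  1.38  0.84]
punch up in tub frame [-0.004 -0.001  1.   ] foot now in tub [-0.0015  0.0036 -0.0653]
```

Centred in the tub; feel for the floor in small steps.

Call:
send_rows:
  rows: "0.002 0 0.007 0;0.003 0 0.014 0;0.004 0 0.02 0;0.004 0 0.02 0"

```text
clock: 35.0
tool_pos: [0.5356, 0.3048, 0.1729]
eef_rot: [-0.175, 0.972, 0.031, -0.153]
contact_force: [0.4, -0.0, -3.3]
opening: 0.191
finger_force: 55.5
```

Call:
send_rows:
  rows: "0.001 0 0.006 0;0.003 0 0.012 0;0.003 0 0.012 0"

```text
clock: 35.25
tool_pos: [0.5337, 0.3045, 0.1698]
eef_rot: [-0.175, 0.972, 0.031, -0.153]
contact_force: [-0.1, -0.0, -2.9]
opening: 0.189
finger_force: 55.5
```

Call:
send_rows:
  rows: "0.001 0 0.006 0;0.003 0 0.012 0;0.003 0 0.012 0"

```text
clock: 35.5
tool_pos: [0.5318, 0.3042, 0.1666]
eef_rot: [-0.176, 0.972, 0.031, -0.152]
contact_force: [0.3, 0.0, -4.5]
opening: 0.188
finger_force: 55.5
```

Call:
send_rows:
  rows: "0.001 0 0.006 0;0.003 0 0.012 0;0.003 0 0.012 0"

```text
clock: 35.75
tool_pos: [0.5298, 0.3039, 0.1634]
eef_rot: [-0.176, 0.972, 0.031, -0.153]
contact_force: [0.0, 0.4, -3.2]
opening: 0.19
finger_force: 55.5
```

Call:
send_rows:
  rows: "0.001 0 0.006 0;0.003 0 0.012 0;0.003 0 0.012 0"

```text
clock: 36.0
tool_pos: [0.528, 0.3037, 0.1603]
eef_rot: [-0.175, 0.972, 0.031, -0.152]
contact_force: [0.5, -0.2, -3.7]
opening: 0.192
finger_force: 55.5
```

Call:
send_rows:
  rows: "0.001 0 0.006 0;0.003 0 0.012 0;0.003 0 0.012 0"

```text
clock: 36.25
tool_pos: [0.5268, 0.3038, 0.1578]
eef_rot: [-0.175, 0.972, 0.032, -0.152]
contact_force: [1.6, -1.2, -0.7]
opening: 0.187
finger_force: 55.5
```

Call:
send_rows:
  rows: "0.001 0 0.004 0;0.001 0 0.007 0;0.001 0 0.007 0"

```text
clock: 36.5
tool_pos: [0.5261, 0.3038, 0.1561]
eef_rot: [-0.175, 0.972, 0.032, -0.151]
contact_force: [2.3, 0.5, 1.4]
opening: 0.189
finger_force: 55.5
```

```bash
python3 ins.py rd 0 0 .032 .1225|head -2
```

```text
T [0.5261 0.3038 0.1561] t 36.5 F [2.3 0.5 1.4] q [-0.06  1.09 -1.04  1.39  0.65  1.32  0.81]
punch up in tub frame [-0.006 -0.002  1.   ] foot now in tub [-0.0011  0.0039 -0.0913]
```

Call:
send_rows:
  rows: "0.001 0 0.004 0;0.001 0 0.004 0"

```text
clock: 36.67
tool_pos: [0.5262, 0.3041, 0.1557]
eef_rot: [-0.175, 0.972, 0.032, -0.151]
contact_force: [5.6, -0.2, 5.7]
opening: 0.184
finger_force: 55.5
```

Call:
send_rows:
  rows: "0 0 0 0;0 0 0 0;0 0 0 0;0 0 0 0"
  jaw: 0.2

```text
clock: 37.0
tool_pos: [0.5239, 0.3032, 0.1541]
eef_rot: [-0.176, 0.972, 0.031, -0.153]
contact_force: [1.2, 0.2, -0.6]
opening: 0.398
finger_force: 0.0
```

Call:
send_rows:
  rows: "0 0 -0.05 0;0 0 -0.12 0;0 0 -0.25 0;0 0 -0.39 0;0 0 -0.52 0;0 0 -0.6 0;0 0 -0.6 0;0 0 -0.6 0;0 0 -0.6 0"

```text
clock: 37.75
tool_pos: [0.5793, 0.3018, 0.3244]
eef_rot: [-0.176, 0.972, 0.03, -0.153]
contact_force: [-0.1, -0.1, -1.1]
opening: 0.399
finger_force: 0.0
```

```bash
python3 sn.py pics/s9
python3 - <<'E'
from h import *
R=lambda psi:__import__("scipy.spatial.transform",fromlist=["x"]).Rotation.from_euler("ZY",[psi,30],degrees=True).as_matrix()
dt=eyes.snapshot("top")[1];ds=np.load("pics/s9.npy")
for nm,O,psi in(("sq",[.4893,-.2953,.127],-4),("rd",[.5068,.2963,.127],8)):
  for n,d in(("side",ds),("top",dt)):
    L=(cloud(n,d)[d>0]-O)@R(psi);q=L[(abs(L[:,0])<.035)&(abs(L[:,1])<.07)&(L[:,2]>.012)&(L[:,2]<.11)]
    for k in((q[:,1]<0),(q[:,1]>=0)) if nm=="sq" else (q[:,1]<9,):
        print(nm,n,k.sum(),q[k].mean(0).round(3),"head z",q[k][:,2].max().round(3) if k.any() else 0)
print(sensors.get_state()['clock'],sensors.get_state()['tool_pos'])
E
```

```text
sq side 184 [ 0.008 -0.028  0.029] head z 0.043
sq side 166 [0.01  0.029 0.028] head z 0.041
sq top 76 [ 0.009 -0.024  0.033] head z 0.047
sq top 76 [0.009 0.033 0.033] head z 0.049
rd side 82 [0.02  0.002 0.049] head z 0.07
rd top 118 [0.018 0.005 0.048] head z 0.076
37.85 [0.57926914 0.30144501 0.32389487]
```

```bash
python3 -c "
from plant import finish_job
print(finish_job())"
```

```text
the job is handed in; nothing more can be done
None
```

Both square punches now stand in the rectangular tub and the round punch in the round tub, each lowered foot first until the wrist force showed it on the floor, and the job is handed in at about 38 s of the 72 s; no result came back.

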